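# Make up a spray-test kit and a solvent-test kit

## Robot

A 7-joint arm with a two-finger parallel gripper is mounted at the origin on a cart in front of the work surface, level with it; the furniture and walls round the work are solid. World frame = base frame: x ahead of the robot, y to its left, z up, the work surface at z = 0. Lengths are in mm, angles in rad, forces in N, time in s.
With the tool pointing down it reaches from about 400 to 850 mm from the base axis. Payload 10.4 kg.
Tool frame: the origin (TCP) lies midway between the tips of the shut fingers; the grasp point (between the pads) lies 19 mm behind it; z points along the fingers, y is the direction in which the jaws open and shut (so a half turn about z gives the same grasp; the last joint's range is limited). The gripper opens to 85 mm and grips with 20 to 120 N. Pads are 22 mm wide; open, the fingers measure 114 mm over their backs; the gripper's body (76 mm by 85 mm) begins 54 mm behind the grasp point. The pads swing forward as they close: fully open they stand 13 mm farther back than shut.
Start: joints at [-1.314, 0.332, -0.065, 1.46, 0.022, 1.35, -0.088], TCP at [172.588, 600.72, 231.338] pointing down, gripper open.
Joint ranges: [-2.6, 2.6], [-0.5, 2.12], [-1.47, 1.34], [0.16, 2.42], [-1.27, 4.41], [0.06, 2.06], [-2.6, 2.6]. Speed limits (rad/s): [2.22, 2.22, 2.79, 2.79, 3.14, 3.14, 3.14].

## Interface

Orientations are given as a unit quaternion [x, y, z, w].
In Python, from workcell import ctrl, optics, close_job gives the robot as it stands. The module is installed in compiled form; this text tells all that it offers.
- The arm moves only by the tool move_arm, never from a script. Its argument "series" is a list of rows, each an object with "jaw": the finger opening in mm, from 0 to 85.4; "offset": the shift along the tool's x, y, z in mm, a list of three; "delta_rot": the turn, a rotation vector about the tool's x, y, z in rad, a list of three. In form: [{"jaw": jaw, "offset": [tx, ty, tz], "delta_rot": [ax, ay, az]}, ...]. A call has exactly 10 rows; each row shifts and turns the commanded pose from where the row before left it, along the tool's axes as they then stand; what a row does not reach is not made up. A row lasts 1/10 s, in which the tool goes at most 50 mm and 8.59 degrees, less where a joint would pass 70% of its speed; a pose out of reach is approached as far as the arm can. A call with a gripper value outside its range is refused whole. The fingers move at their own pace and stop on an object; "force" is the grip in N (left out, the last holds). Time passes only in rows, so rows that do not move let the fingers close, or fill a call up. It gives the time, the measured TCP pose, the force and the opening at its end, in the units of the state.
- ctrl.sense(): the state, without advancing time (a new reading comes with each control period).
- optics.read_camera(name): name is "side" or "top" or "wrist"; returns the picture (400x640x3 uint8, red, green, blue); there is no depth.
- optics.camera_model(name): a dict with "vertical_fov" (degrees; the focal length in pixels is half the picture's height over the tangent of half this angle, whatever the lens; pixels are square), "cx", "cy" (the principal point, pixels), "k1" (the pictures are not rectified: a ray, as slopes to the right and down, at radius r is drawn at 1 + k1 r^2 times it, then the intrinsics apply), "position" and "attitude" of the camera in the world; the wrist camera has in their place "T_tool_cam" (4x4, takes a point from camera to tool coordinates, whose origin is the TCP and whose axes are the flange's). Camera axes: x right, y down, z forward; pixel columns grow to the right and rows downward; lengths in mm; the calibration is good to about 2 mm. A picture is of the moment at which its call begins: read the wrist's pose just before it. camera_model takes no time and is no camera call.
- close_job(): hands the job in, once; it reports no verdict.
Trained networks look in the newest picture that a camera, given by its name, has taken for a name from the list of things; names that differ only in an ending like _2 or _b are one class to them, and where a whole thing is asked for, a point or a joint stands for the part that bears it (a point fixed in the world has none). Each returns a list of dicts, best first, with "confidence" (0 to 1); they miss things now and then, are a little off and sometimes report something else, mostly with a low value. They report only what shows in the picture. A call takes as long as a camera call.
- optics.look_for(target, camera): "centre" ([row, column] in pixels, amid what is visible of it).
- optics.landmark_of(target, camera): "centre" ([row, column] in pixels: a listed point, or the origin of a listed thing).
The state is a dict: "time": time; "joint_pos": joint angles; "dq": joint speeds; "joint_torque": joint torques, N m; "eef_pos": TCP position; "eef_rot": TCP orientation; "ft_force": force on the tool from outside, world axes, zero at the start; "ft_torque": the same for the moment, N m; "finger_gap": finger opening in mm.
Only numpy, scipy, OpenCV 4.12 (cv2) and the standard library are available. Lean on these libraries where they do the work, as an engineer would, in place of code of your own. Each camera call takes 0.05 s, during which the arm holds its last target.

## Task

Make up the two coating test kits: the spray-test kit goes into the blue three-place carrier (the black-capped vial of grey dispersion, the slide with the black coating and the steel nozzle), and the solvent-test kit into the white two-place carrier (the blue-capped vial of clear solvent and the slide with the light ochre-tan coating). Stand vials and nozzle upright in the round bores made for them, and lay each slide flat in the rectangular nest, coating up and lengthwise along the carrier. Set the glass down rather than dropping it, and leave the slide with the brown coating and the empty beaker where they are.

Things in the scene. Friction and masses are not known exactly. Their poses are not given: they have to be found in the camera images.
- vial_black_cap_c (a point): Black-capped glass vial, dark grey contents, round, 28 mm in diameter, 56 mm tall (upper 10 mm is the cap, 24 mm in diameter). The point is its centre, 28 mm above its foot; z along the vial, up. At the start it stands in a pocket of the vial rack with about 32 mm showing above the rack.
- vial_blue_cap_c (a point): Blue-capped glass vial, clear contents, otherwise as the black-capped vial: 28 mm in diameter, 56 mm tall; the point is its centre, 28 mm above its foot. It stands in another pocket of the rack.
- slide_black_c (a point): White slide carrier plate 28 x 52 x 8 mm (x, y, z), with a black coated slide on top. The point is its centre, 4 mm above its underside; x across, y along its length, z up out of the coating. It lies on a flat 3 mm thick grey mat; grip it across its 28 mm width.
- slide_tan_c (a point): The same plate, 28 x 52 x 8 mm, with a light ochre-tan coating, the lightest of the three; the point is its centre, axes as the black one. On the mat.
- slide_brown_c (a point): The same plate with a dark reddish-brown coating, not part of either kit; the point is its centre. On the mat; stays there.
- nozzle_c (a point): Turned steel nozzle, a round waisted spool 24 mm in diameter at foot and head, 26 mm tall, 60 g, standing on the mat. The point is its centre, 13 mm above its foot; z up.
- carrier_blue: Blue fixed carrier, 54 (x) x 170 mm (y); origin: centre of underside. 4 mm floor plate on which all stand. At x = 0: vial bore 42 mm dia, y = +58, block 22 mm high; slide nest 68 (y) x 44 mm (x), y = -3, corner stops 11 mm high, its long sides open for fingers over 44 mm (nothing there above the 4 mm floor); nozzle bore 38 mm dia, y = -61, block 14 mm high. Heights are from the bench.
- carrier_white: White fixed carrier, 54 (x) x 128 mm (y); origin: centre of underside. 4 mm floor plate. At x = 0: vial bore 42 mm dia, y = +37, block 22 mm high; slide nest as in the blue carrier, 68 (y) x 44 mm (x), y = -24, closed by an 11 mm high bar at its -y end. No nozzle bore.
- stock_rack: White fixed vial rack, 84 (x) x 160 mm (y), 30 mm high; origin: centre of underside. Two rows of four pockets: x = -19 and +19, y = -57, -19, +19, +57 mm, floor 6 mm above the bench. The two vials never share the same y, so a grip across the rack's x direction is free on both sides.
- beaker_c (a point): Empty glass beaker, 43 mm in diameter, 56 mm tall, standing behind the work; the point is its centre. Stays there.

How it is judged:
By the outcome, as a careful person would: the job done as asked, in the order asked, and still so for the second after the job is handed in, with the robot touching nothing.
It also fails if it takes over 128 s, if anything falls off the work surface, if the arm or the gripper's body presses on something with over 40 N, if the wrist force passes 120 N, or if a joint passes its speed limit or range.

## Working session

There is one attempt and no reset: what is moved stays moved. The work goes in short steps, Python scripts to look and compute and a tool call to move; the robot and the scene stay as the last step left them, time stands still between calls to the robot, and variables do not carry over. Pictures are saved under pics/ and viewed, and the job is handed in when it is done.

Besides the shell and the picture viewer there is one more tool, called after "Call:" as a command line: name --argument value ..., lists and objects as JSON in quotes. move_arm: Moves the arm, as the interface text tells. Its arguments: {"type":"object","properties":{"series":{"type":"array","items":{"type":"object","properties":{"jaw":{"type":"number"},"offset":{"type":"array","items":{"type":"number"}},"delta_rot":{"type":"array","items":{"type":"number"}}}}},"force":{"type":"number"}},"required":["series"]}

```bash
mkdir -p pics; ls; python3 - <<'E'
from workcell import ctrl, optics
import cv2
print(ctrl.sense())
for n in ["side","top","wrist"]:
    im=optics.read_camera(n); cv2.imwrite(f"pics/{n}0.png",im[:,:,::-1]); print(n,optics.camera_model(n))
E
```

```text
pics
{'time': 0.0, 'joint_pos': array([-1.3136123 ,  0.33287136, -0.064695  ,  1.46092936,  0.02159087,
        1.34987865, -0.08850114]), 'dq': array([-0.00126745, -0.0002273 ,  0.00167289, -0.00021524,  0.00024989,
        0.00027709,  0.00037435]), 'joint_torque': array([ 3.28507194e-04, -6.25438643e+01,  4.92035353e-02, -3.91597331e+01,
        1.61131821e-02,  9.73400369e-03,  2.86181915e-06]), 'eef_pos': array([172.49647117, 600.34638121, 230.52193396]), 'eef_rot': array([ 1.39429782e-01,  9.90231716e-01, -6.92395570e-04, -6.91445673e-05]), 'ft_force': array([ 0.28970449, -0.46928268,  0.66452018]), 'ft_torque': array([-0.02146245,  0.00604519,  0.00845064]), 'finger_gap': 85.41571123625027}
side {'vertical_fov': 48.15963545801183, 'cx': 319.22532992225894, 'cy': 202.4723475032456, 'k1': -0.036334277303018074, 'position': array([ 335.37482271, -884.78695251,  865.01889392]), 'attitude': array([ 0.90232223, -0.13377504,  0.05482835, -0.40609443])}
top {'vertical_fov': 51.728571839246285, 'cx': 319.8198379888891, 'cy': 203.10761944114117, 'k1': -0.0902312920528338, 'position': array([ 420.1320306 ,    5.13748581, 1219.96725569]), 'attitude': array([-0.69752571,  0.71267985, -0.06023495,  0.04378421])}
wrist {'vertical_fov': 65.32854587661326, 'cx': 317.4683372917958, 'cy': 201.03398564738677, 'k1': 0.004149570413320875, 'T_tool_cam': array([[ 2.96036956e-04, -9.52376506e-01, -3.04924422e-01,
         7.81804449e+01],
       [ 9.99999785e-01,  4.60420502e-04, -4.67187169e-04,
         4.72271862e-01],
       [ 5.85331539e-04, -3.04924218e-01,  9.52376438e-01,
        -1.42386938e+02],
       [ 0.00000000e+00,  0.00000000e+00,  0.00000000e+00,
         1.00000000e+00]])}
```

View pics/top0.png

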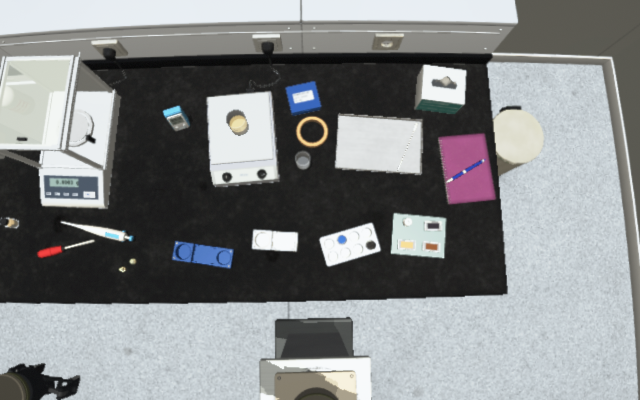

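View pics/side0.png

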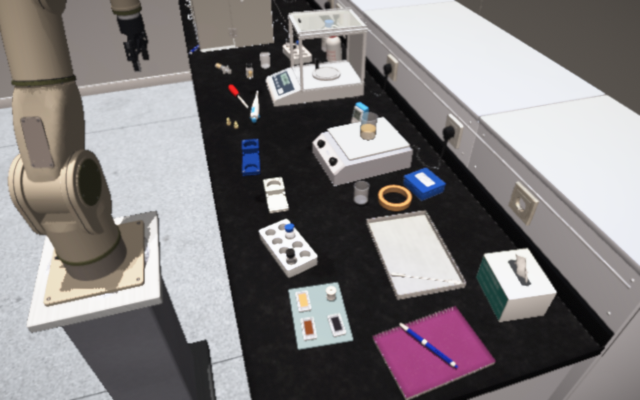

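View pics/wrist0.png

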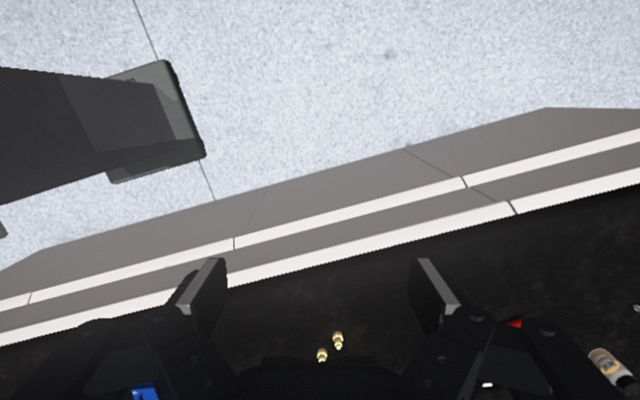

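```bash
cat > h.py <<'E'
from workcell import ctrl, optics
import numpy as np, cv2
from scipy.spatial.transform import Rotation as R
def cam(name, state=None):
    m=optics.camera_model(name)
    f=200/np.tan(np.radians(m['vertical_fov'])/2)
    K=np.array([[f,0,m['cx']],[0,f,m['cy']],[0,0,1]]); D=np.array([m['k1'],0,0,0.])
    if 'position' in m: Rm=R.from_quat(m['attitude']).as_matrix(); p=np.array(m['position'])
    else:
        s=state or ctrl.sense(); T=np.eye(4); T[:3,:3]=R.from_quat(s['eef_rot']).as_matrix(); T[:3,3]=s['eef_pos']
        T=T@m['T_tool_cam']; Rm=T[:3,:3]; p=T[:3,3]
    return K,D,Rm,p
def ray(c,uv):
    K,D,Rm,p=c
    q=cv2.undistortPoints(np.array([[uv]],float),K,D)[0,0]
    d=Rm@np.array([q[0],q[1],1]); return p,d/np.linalg.norm(d)
def onz(c,uv,z):
    p,d=ray(c,uv); return p+d*(z-p[2])/d[2]
def tri(obs):
    A=np.zeros((3,3));b=np.zeros(3)
    for c,uv in obs:
        p,d=ray(c,uv); M=np.eye(3)-np.outer(d,d); A+=M;b+=M@p
    x=np.linalg.solve(A,b)
    return x,[round(float(np.linalg.norm((np.eye(3)-np.outer(d,d))@(x-p))),1) for c,uv in obs for p,d in [ray(c,uv)]]
def proj(c,X):
    K,D,Rm,p=c
    return cv2.projectPoints(np.array([X],float),cv2.Rodrigues(Rm.T)[0],-Rm.T@p,K,D)[0][0,0]
def snap(name,fn,crop=None,scale=1):
    im=optics.read_camera(name)
    if fn:
        o=im
        if crop: r0,r1,c0,c1=crop; o=im[r0:r1,c0:c1]
        o=cv2.resize(o,None,fx=scale,fy=scale,interpolation=cv2.INTER_CUBIC)
        cv2.imwrite('pics/'+fn,o[:,:,::-1])
    return im
E
python3 - <<'E'
from h import *
snap('top','top1.png',(190,280,160,460),2.6); snap('side','side1.png',(120,360,220,370),2.5)
ct,cs=cam('top'),cam('side')
for n in "vial_black_cap_c vial_blue_cap_c slide_black_c slide_tan_c slide_brown_c nozzle_c carrier_blue carrier_white stock_rack beaker_c".split():
    a=optics.landmark_of(n,'top'); b=optics.landmark_of(n,'side')
    print(n,[(np.round(k['centre']),round(k['confidence'],2)) for k in a[:2]],[(np.round(k['centre']),round(k['confidence'],2)) for k in b[:2]])
    if a and b:
        x,e=tri([(ct,a[0]['centre'][::-1]),(cs,b[0]['centre'][::-1])]); print('   ',np.round(x,1),e)
E
```

```text
vial_black_cap_c [(array([238., 274.]), 0.71), (array([244., 372.]), 0.46)] [(array([258., 293.]), 0.44), (array([251., 287.]), 0.43)]
    [ 527.9  139.3 -314.2] [6.6, 6.6]
vial_blue_cap_c [(array([224., 407.]), 0.71), (array([241., 340.]), 0.64)] [(array([234., 292.]), 0.47)]
    [ 488.9 -235.4  193. ] [26.5, 26.5]
slide_black_c [(array([225., 430.]), 0.43)] [(array([325., 337.]), 0.79)]
    [ 527.6 -353.8   -0.7] [0.8, 0.8]
slide_tan_c [(array([242., 406.]), 0.48)] [(array([300., 307.]), 0.6)]
    [ 477.6 -278.3    9.4] [0.3, 0.3]
slide_brown_c [(array([243., 429.]), 0.71), (array([224., 408.]), 0.42)] [(array([329., 308.]), 0.81)]
    [ 467.2 -347.7    2.9] [5.4, 5.4]
nozzle_c [(array([226., 409.]), 0.55)] [(array([291., 329.]), 0.57)]
    [ 527.1 -284.3   34. ] [3.0, 3.0]
carrier_blue [(array([253., 203.]), 0.95)] [(array([160., 253.]), 0.94)]
    [459.3 323.7  -5.2] [0.3, 0.3]
carrier_white [(array([240., 274.]), 0.93), (array([239., 340.]), 0.49)] [(array([195., 274.]), 0.92)]
    [488.4 111.4   8.2] [4.6, 4.6]
stock_rack [(array([242., 349.]), 0.78)] []
beaker_c [(array([162., 302.]), 0.53), (array([246., 428.]), 0.3)] []
```

View pics/top1.png

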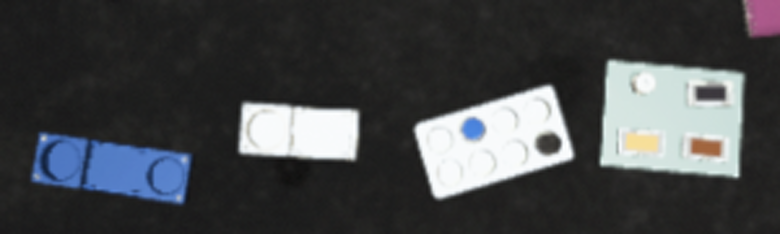

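View pics/side1.png

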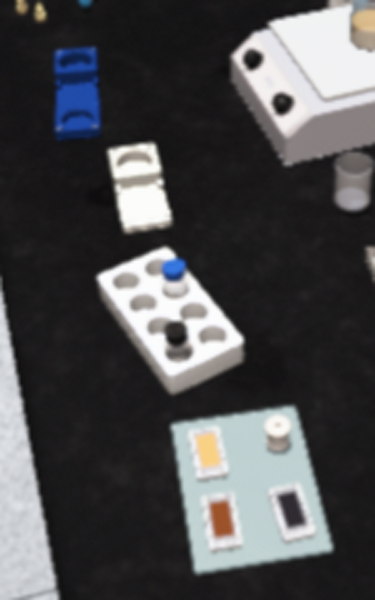

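```bash
python3 - <<'E'
from h import *
ct,cs=cam('top'),cam('side')
T=lambda u,v:(u/2.6+160,v/2.6+190)
S=lambda u,v:(u/2.5+220,v/2.5+120)
P={'bluecap':((473,128),(174,265)),'blackcap':((548,143),(176,330)),'nozzletop':((643,83),(279,424)),'black':((711,94),(290,508)),'tan':((641,143),(207,450)),'brown':((706,147),(221,518)),
'cb_pk':((186,154),None)}
for k,(a,b) in P.items():
    if b: x,e=tri([(ct,T(*a)),(cs,S(*b))]); print(k,np.round(x),e)
for k,uv,z in [('bc',(473,128),60),('kc',(548,143),60),('noz',(643,83),29),('black',(711,94),11),('tan',(641,143),11),('brown',(706,147),11)]:
    print(k,np.round(onz(ct,T(*uv),z)))
for n,c,pts in [('blueC',ct,[(40,134),(191,154),(184,203),(32,181)]),('whiteC',ct,[(242,103),(358,110),(355,160),(239,155)]),('rack',ct,[(415,125),(553,86),(574,157),(438,198)])]:
    z=22 if n!='rack' else 30
    print(n,[np.round(onz(c,T(*p),z)[:2]).tolist() for p in pts])
E
```

```text
bluecap [488. -83.  65.] [0.0, 0.0]
blackcap [ 470. -165.   59.] [0.3, 0.3]
nozzletop [ 537. -279.   29.] [0.8, 0.8]
black [ 522. -360.   17.] [0.4, 0.4]
tan [ 469. -277.   14.] [0.3, 0.3]
brown [ 462. -351.   15.] [0.7, 0.7]
bc [488. -84.  60.]
kc [ 470. -165.   60.]
noz [ 536. -279.   29.]
black [ 523. -362.   11.]
tan [ 469. -278.   11.]
brown [ 463. -353.   11.]
blueC [[493.0, 398.0], [468.0, 228.0], [414.0, 235.0], [441.0, 406.0]]
whiteC [[524.0, 171.0], [513.0, 41.0], [458.0, 46.0], [466.0, 174.0]]
rack [[494.0, -22.0], [535.0, -177.0], [455.0, -197.0], [414.0, -45.0]]
```

```bash
cat > plan.py <<'E'
from h import *
import json
def yaw_of(q):
    y=R.from_quat(q).as_matrix()[:,1]; return np.degrees(np.arctan2(y[1],y[0]))
def plan(legs, jaw, start=None, yaw0=None):
    """legs: list of (x,y,z,yawdeg(tool y azimuth),n). prints rows"""
    s=ctrl.sense()
    p=np.array(s['eef_pos'] if start is None else start,float); q=R.from_quat(s['eef_rot']); y=yaw_of(s['eef_rot']) if yaw0 is None else yaw0
    rows=[]
    level=(-np.arcsin(0))
    for (tx,ty,tz,tyaw,n) in legs:
        p0=p.copy(); y0=y; tgt=np.array([tx,ty,tz],float)
        for i in range(1,n+1):
            u=i/n; sg=10*u**3-15*u**4+6*u**5 if n>3 else u
            des=p0+(tgt-p0)*sg; dy=y0+(tyaw-y0)*sg
            a=np.radians(y); # tool y=(cos a, sin a), tool z=-z, tool x = y cross z
            ey=np.array([np.cos(a),np.sin(a),0]); ez=np.array([0,0,-1.]); ex=np.cross(ey,ez)
            M=np.stack([ex,ey,ez],1)
            o=np.round(M.T@(des-p)); r=round(-np.radians(dy-y),2)
            p=p+M@o; y=y-np.degrees(r)
            rows.append({"jaw":jaw,"offset":[int(v) for v in o],"delta_rot":[0,0,r]})
    print('end',np.round(p,1),round(y,2),'rows',len(rows))
    while len(rows)%10: rows.append({"jaw":jaw,"offset":[0,0,0],"delta_rot":[0,0,0]})
    for k in range(0,len(rows),10): print(json.dumps(rows[k:k+10]).replace(' ',''))
    return p,y
def st():
    s=ctrl.sense(); print(round(s['time'],2),np.round(s['eef_pos'],1),round(yaw_of(s['eef_rot']),2),'tilt',np.round(R.from_quat(s['eef_rot']).as_matrix()[2,:],3),'F',np.round(s['ft_force'],1),'gap',round(s['finger_gap'],1),'q',np.round(s['joint_pos'],2)); return s
E
python3 - <<'E'
from plan import *
st(); plan([(455,265,230,-5,20)],85)
E
```

```text
1.25 [172.6 600.7 231.3] 73.97 tilt [ 0.  0. -1.] F [-1.  -0.  -0.1] gap 85.2 q [-1.31  0.33 -0.06  1.46  0.02  1.35 -0.09]
end [455.1 264.5 230.3] -5.1 rows 20
[{"jaw":85,"offset":[0,0,0],"delta_rot":[0,0,0.0]},{"jaw":85,"offset":[-3,-2,0],"delta_rot":[0,0,0.01]},{"jaw":85,"offset":[-7,-4,0],"delta_rot":[0,0,0.03]},{"jaw":85,"offset":[-11,-8,0],"delta_rot":[0,0,0.04]},{"jaw":85,"offset":[-18,-9,0],"delta_rot":[0,0,0.06]},{"jaw":85,"offset":[-23,-12,0],"delta_rot":[0,0,0.08]},{"jaw":85,"offset":[-30,-11,0],"delta_rot":[0,0,0.1]},{"jaw":85,"offset":[-35,-10,0],"delta_rot":[0,0,0.12]},{"jaw":85,"offset":[-38,-6,1],"delta_rot":[0,0,0.12]},{"jaw":85,"offset":[-41,-1,0],"delta_rot":[0,0,0.13]}]
[{"jaw":85,"offset":[-41,4,0],"delta_rot":[0,0,0.13]},{"jaw":85,"offset":[-38,9,0],"delta_rot":[0,0,0.12]},{"jaw":85,"offset":[-34,12,0],"delta_rot":[0,0,0.11]},{"jaw":85,"offset":[-29,14,0],"delta_rot":[0,0,0.1]},{"jaw":85,"offset":[-22,14,0],"delta_rot":[0,0,0.09]},{"jaw":85,"offset":[-16,12,0],"delta_rot":[0,0,0.06]},{"jaw":85,"offset":[-10,9,0],"delta_rot":[0,0,0.04]},{"jaw":85,"offset":[-6,5,0],"delta_rot":[0,0,0.03]},{"jaw":85,"offset":[-2,3,0],"delta_rot":[0,0,0.01]},{"jaw":85,"offset":[-1,0,0],"delta_rot":[0,0,-0.0]}]
```

Call:
move_arm --series '[{"jaw":85,"offset":[-1,0,0],"delta_rot":[0,0,0.0]},{"jaw":85,"offset":[-3,-2,0],"delta_rot":[0,0,0.01]},{"jaw":85,"offset":[-7,-4,0],"delta_rot":[0,0,0.03]},{"jaw":85,"offset":[-11,-8,0],"delta_rot":[0,0,0.04]},{"jaw":85,"offset":[-18,-9,0],"delta_rot":[0,0,0.06]},{"jaw":85,"offset":[-23,-12,0],"delta_rot":[0,0,0.08]},{"jaw":85,"offset":[-30,-11,0],"delta_rot":[0,0,0.1]},{"jaw":85,"offset":[-35,-10,0],"delta_rot":[0,0,0.12]},{"jaw":85,"offset":[-38,-6,1],"delta_rot":[0,0,0.12]},{"jaw":85,"offset":[-41,-1,0],"delta_rot":[0,0,0.13]}]'

```text
time: 2.25
eef_pos: [316.2, 430.2, 230.4]
eef_rot: [0.47, 0.883, 0.0, -0.0]
ft_force: [-0.3, 0.9, -0.2]
finger_gap: 85.1
```

Call:
move_arm --series '[{"jaw":85,"offset":[-41,4,0],"delta_rot":[0,0,0.13]},{"jaw":85,"offset":[-38,9,0],"delta_rot":[0,0,0.12]},{"jaw":85,"offset":[-34,12,0],"delta_rot":[0,0,0.11]},{"jaw":85,"offset":[-29,14,0],"delta_rot":[0,0,0.1]},{"jaw":85,"offset":[-22,14,0],"delta_rot":[0,0,0.09]},{"jaw":85,"offset":[-16,12,0],"delta_rot":[0,0,0.06]},{"jaw":85,"offset":[-10,9,0],"delta_rot":[0,0,0.04]},{"jaw":85,"offset":[-6,5,0],"delta_rot":[0,0,0.03]},{"jaw":85,"offset":[-2,3,0],"delta_rot":[0,0,0.01]},{"jaw":85,"offset":[0,0,0],"delta_rot":[0,0,0]}]'

```text
time: 3.25
eef_pos: [455.9, 265.6, 230.2]
eef_rot: [0.738, 0.675, -0.0, -0.0]
ft_force: [-0.1, -0.2, -0.8]
finger_gap: 84.8
```

```bash
python3 - <<'E'
from plan import *
import pickle
s=st(); c=cam('wrist',s); pickle.dump(c,open('c1.pkl','wb')); snap('wrist','w1.png')
plan([(500,60,230,-5,12)],85)
E
```

```text
3.25 [455.9 265.6 230.2] -5.05 tilt [ 0. -0. -1.] F [-0.1 -0.2 -0.8] gap 84.8 q [-0.92  0.11  0.33  1.74 -0.04  1.3  -0.67]
end [499.9  60.4 230.2] -5.0 rows 12
[{"jaw":85,"offset":[-1,0,0],"delta_rot":[0,0,-0.0]},{"jaw":85,"offset":[-6,2,0],"delta_rot":[0,0,-0.0]},{"jaw":85,"offset":[-14,4,0],"delta_rot":[0,0,-0.0]},{"jaw":85,"offset":[-21,7,0],"delta_rot":[0,0,-0.0]},{"jaw":85,"offset":[-28,9,0],"delta_rot":[0,0,-0.0]},{"jaw":85,"offset":[-31,9,0],"delta_rot":[0,0,-0.0]},{"jaw":85,"offset":[-31,10,0],"delta_rot":[0,0,-0.0]},{"jaw":85,"offset":[-27,8,0],"delta_rot":[0,0,-0.0]},{"jaw":85,"offset":[-22,7,0],"delta_rot":[0,0,-0.0]},{"jaw":85,"offset":[-13,4,0],"delta_rot":[0,0,-0.0]}]
[{"jaw":85,"offset":[-6,2,0],"delta_rot":[0,0,-0.0]},{"jaw":85,"offset":[-1,0,0],"delta_rot":[0,0,-0.0]},{"jaw":85,"offset":[0,0,0],"delta_rot":[0,0,0]},{"jaw":85,"offset":[0,0,0],"delta_rot":[0,0,0]},{"jaw":85,"offset":[0,0,0],"delta_rot":[0,0,0]},{"jaw":85,"offset":[0,0,0],"delta_rot":[0,0,0]},{"jaw":85,"offset":[0,0,0],"delta_rot":[0,0,0]},{"jaw":85,"offset":[0,0,0],"delta_rot":[0,0,0]},{"jaw":85,"offset":[0,0,0],"delta_rot":[0,0,0]},{"jaw":85,"offset":[0,0,0],"delta_rot":[0,0,0]}]
```

View pics/w1.png

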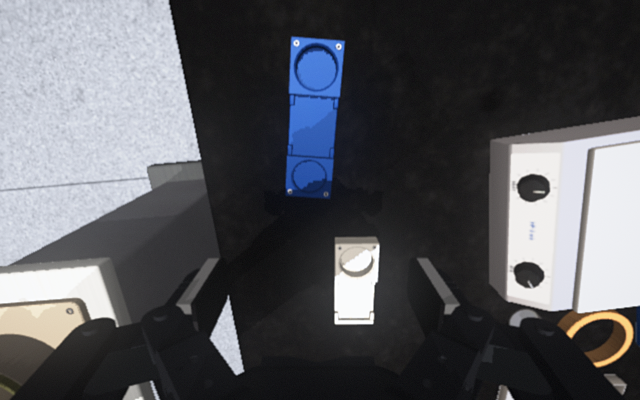

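```bash
python3 - <<'E'
from plan import *
import pickle
c=pickle.load(open('c1.pkl','rb'))
P={'Bv corners':([(293,37),(345,40),(341,97),(289,93)],22),'B bore':([(317,66)],22),'Bn bore':([(309.5,176)],14),'B nozz corners':([(287,155),(333,157),(330,197),(286,195)],14),'W corners':([(335,238),(379,238),(378,275),(335,274)],22),'Wbore':([(356,261)],22),'W end':([(334,323),(375,324)],11)}
for k,(a,z) in P.items(): 
    X=np.array([onz(c,u,z) for u in a])[:,:2]; print(k,np.round(X).tolist(),np.round(X.mean(0),1))
im=cv2.imread('pics/w1.png'); cv2.imwrite('pics/w1b.png',cv2.resize(im[25:335,270:400],None,fx=1.9*1,fy=1.9,interpolation=cv2.INTER_CUBIC))
E
```

```text
Bv corners [[444.0, 407.0], [496.0, 400.0], [488.0, 346.0], [434.0, 355.0]] [465.4 377. ]
B bore [[465.0, 378.0]] [465.5 378.4]
Bn bore [[446.0, 261.0]] [446.2 261.1]
B nozz corners [[423.0, 288.0], [475.0, 281.0], [468.0, 233.0], [416.0, 240.0]] [445.6 260.7]
W corners [[470.0, 183.0], [524.0, 178.0], [521.0, 127.0], [467.0, 133.0]] [495.6 155.1]
Wbore [[494.0, 149.0]] [494.4 149. ]
W end [[460.0, 49.0], [517.0, 43.0]] [488.4  46. ]
```

View pics/w1b.png

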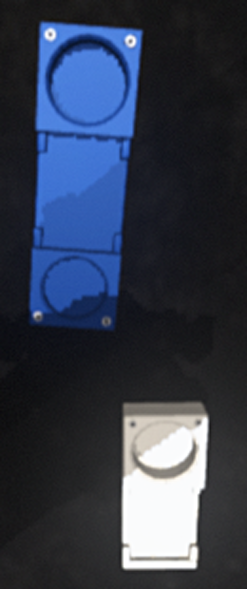

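Call:
move_arm --series '[{"jaw":85,"offset":[-2,0,0]},{"jaw":85,"offset":[-8,2,0]},{"jaw":85,"offset":[-18,5,0]},{"jaw":85,"offset":[-28,8,0]},{"jaw":85,"offset":[-35,9,0]},{"jaw":85,"offset":[-38,9,0]},{"jaw":85,"offset":[-35,8,0]},{"jaw":85,"offset":[-25,5,0]},{"jaw":85,"offset":[-12,2,0]},{"jaw":85,"offset":[-3,1,0]}]'

```text
invalid input at $.series[0]: expected keys jaw, offset, delta_rot
```

```bash
python3 - <<'E'
from plan import *
import pickle
s=st(); c=cam('wrist',s); pickle.dump(c,open('c2.pkl','wb')); snap('wrist','w2.png')
E
```

```text
3.3 [455.7 266.  230.2] -5.0 tilt [ 0. -0. -1.] F [-1.6 -0.3 -0. ] gap 85.0 q [-0.92  0.11  0.33  1.74 -0.04  1.3  -0.67]
```

View pics/w2.png

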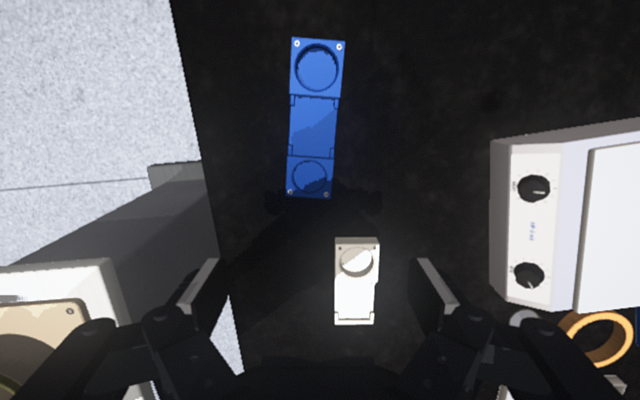

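Call:
move_arm --series '[{"jaw":85,"offset":[-4,0,0],"delta_rot":[0,0,0]},{"jaw":85,"offset":[-14,2,0],"delta_rot":[0,0,0]},{"jaw":85,"offset":[-28,4,0],"delta_rot":[0,0,0]},{"jaw":85,"offset":[-40,6,0],"delta_rot":[0,0,0]},{"jaw":85,"offset":[-44,7,0],"delta_rot":[0,0,0]},{"jaw":85,"offset":[-44,7,0],"delta_rot":[0,0,0]},{"jaw":85,"offset":[-40,6,0],"delta_rot":[0,0,0]},{"jaw":85,"offset":[-28,3,0],"delta_rot":[0,0,0]},{"jaw":85,"offset":[-14,1,0],"delta_rot":[0,0,0]},{"jaw":85,"offset":[-4,0,0],"delta_rot":[0,0,0]}]'

```text
time: 4.35
eef_pos: [468.6, 1.6, 230.4]
eef_rot: [0.739, 0.674, 0.0, -0.0]
ft_force: [1.4, 0.2, -0.8]
finger_gap: 84.7
```

```bash
python3 - <<'E'
from plan import *
import pickle
s=st(); c=cam('wrist',s); pickle.dump(c,open('c2.pkl','wb')); snap('wrist','w3.png')
E
```

```text
4.35 [468.6   1.6 230.4] -5.22 tilt [ 0.001  0.    -1.   ] F [ 1.4  0.2 -0.8] gap 84.7 q [-0.67 -0.05  0.56  1.88  0.03  1.3  -0.21]
```

View pics/w3.png

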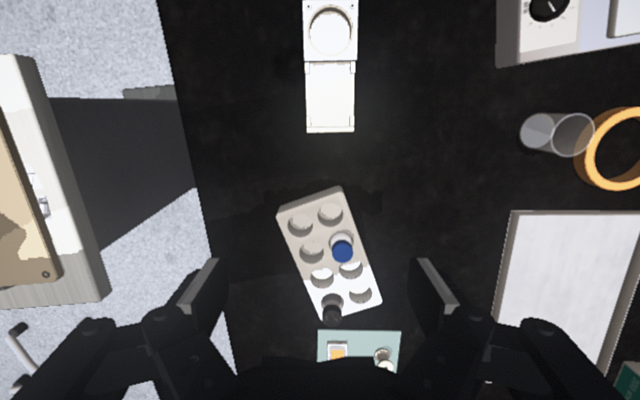

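```bash
python3 - <<'E'
from plan import *
import pickle
c=pickle.load(open('c2.pkl','rb')); c1=pickle.load(open('c1.pkl','rb')); ct=cam('top')
P={'Wbore':([(331,32)],22),'Wblock front':([(304,60),(356,61)],22),'Wend':([(306,132.5),(354,132)],11),'rack':([(276,212),(341,186),(383,300),(319,319)],30),'bluecap':([(342,247)],62),'blackcap':([(332,311)],62)}
for k,(a,z) in P.items(): 
    X=np.array([onz(c,u,z) for u in a])[:,:2]; print(k,np.round(X).tolist(),np.round(X.mean(0),1))
T=lambda u,v:(u/2.6+160,v/2.6+190)
print(tri([(c,(342,247)),(ct,T(473,128))]),tri([(c,(332,311)),(ct,T(548,143))]))
print(tri([(c,(331,32)),(c1,(356,260))]))
E
```

```text
Wbore [[495.0, 145.0]] [495.5 144.5]
Wblock front [[466.0, 121.0], [519.0, 116.0]] [492.4 118.4]
Wend [[460.0, 47.0], [514.0, 43.0]] [487.1  45.1]
rack [[417.0, -38.0], [494.0, -14.0], [538.0, -170.0], [453.0, -191.0]] [ 475.4 -103.2]
bluecap [[489.0, -74.0]] [488.8 -74.4]
blackcap [[472.0, -156.0]] [ 471.5 -156.1]
(array([489.47220335, -85.27710894,  39.89346877]), [0.3, 0.3]) (array([ 470.86705954, -166.35720318,   48.31097465]), [0.5, 0.5])
(array([495.5672909 , 145.99028602,  13.98340141]), [0.4, 0.4])
```

```bash
python3 - <<'E'
from plan import *
plan([(475,-225,230,15,10)],85)
im=cv2.imread('pics/w3.png'); cv2.imwrite('pics/w3b.png',cv2.resize(im[170:390,260:430],None,fx=2.7,fy=2.7,interpolation=cv2.INTER_CUBIC))
E
```

```text
end [ 474.5 -224.8  230.3] 14.9 rows 10
[{"jaw":85,"offset":[-2,0,0],"delta_rot":[0,0,-0.0]},{"jaw":85,"offset":[-11,2,0],"delta_rot":[0,0,-0.02]},{"jaw":85,"offset":[-24,2,0],"delta_rot":[0,0,-0.04]},{"jaw":85,"offset":[-35,2,0],"delta_rot":[0,0,-0.05]},{"jaw":85,"offset":[-41,0,0],"delta_rot":[0,0,-0.07]},{"jaw":85,"offset":[-42,-2,0],"delta_rot":[0,0,-0.06]},{"jaw":85,"offset":[-35,-5,0],"delta_rot":[0,0,-0.05]},{"jaw":85,"offset":[-23,-4,0],"delta_rot":[0,0,-0.04]},{"jaw":85,"offset":[-11,-2,0],"delta_rot":[0,0,-0.02]},{"jaw":85,"offset":[-2,-1,0],"delta_rot":[0,0,-0.0]}]
```

View pics/w3b.png

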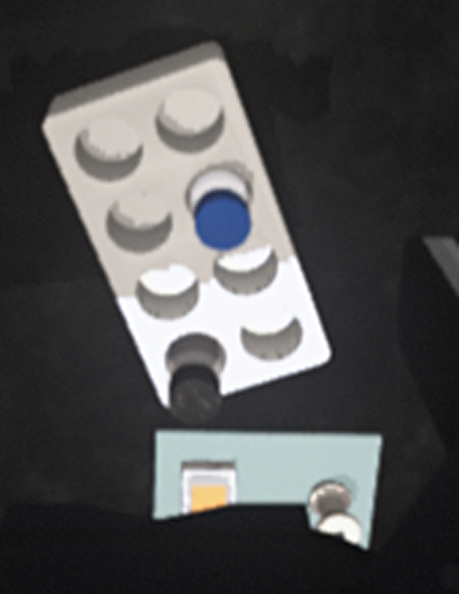

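Call:
move_arm --series '[{"jaw":85,"offset":[-2,0,0],"delta_rot":[0,0,0]},{"jaw":85,"offset":[-11,2,0],"delta_rot":[0,0,-0.02]},{"jaw":85,"offset":[-24,2,0],"delta_rot":[0,0,-0.04]},{"jaw":85,"offset":[-35,2,0],"delta_rot":[0,0,-0.05]},{"jaw":85,"offset":[-41,0,0],"delta_rot":[0,0,-0.07]},{"jaw":85,"offset":[-42,-2,0],"delta_rot":[0,0,-0.06]},{"jaw":85,"offset":[-35,-5,0],"delta_rot":[0,0,-0.05]},{"jaw":85,"offset":[-23,-4,0],"delta_rot":[0,0,-0.04]},{"jaw":85,"offset":[-11,-2,0],"delta_rot":[0,0,-0.02]},{"jaw":85,"offset":[-2,-1,0],"delta_rot":[0,0,0]}]'

```text
time: 5.4
eef_pos: [475.3, -224.3, 230.0]
eef_rot: [0.609, 0.793, -0.0, -0.0]
ft_force: [-0.3, 0.3, 0.1]
finger_gap: 84.9
```

```bash
python3 - <<'E'
from plan import *
import pickle
s=st(); c=cam('wrist',s); pickle.dump(c,open('c3.pkl','wb')); im=snap('wrist','w4.png')
cv2.imwrite('pics/w4b.png',cv2.resize(im[:,230:440,::-1],None,fx=2,fy=2,interpolation=cv2.INTER_CUBIC)[0:600])
cv2.imwrite('pics/w4c.png',cv2.resize(im[200:,180:460,::-1],None,fx=2.8,fy=2.8,interpolation=cv2.INTER_CUBIC))
E
```

```text
5.4 [ 475.3 -224.3  230. ] 14.97 tilt [-0.    -0.001 -1.   ] F [-0.3  0.3  0.1] gap 84.9 q [-0.4   0.13  0.83  1.76 -0.09  1.3   0.71]
```

View pics/w4b.png

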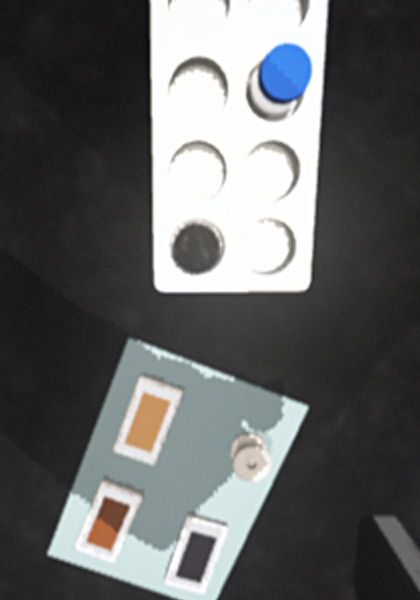

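View pics/w4c.png

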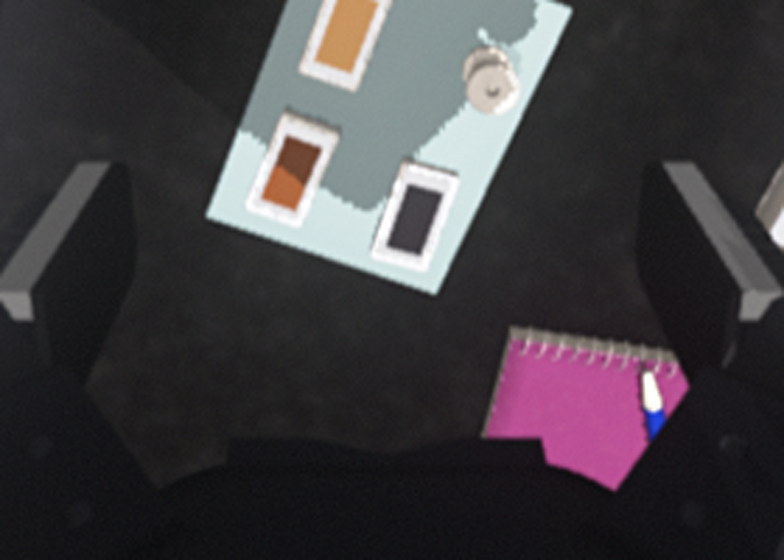

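```bash
python3 - <<'E'
from plan import *
import pickle
c=pickle.load(open('c3.pkl','rb')); c2=pickle.load(open('c2.pkl','rb')); ct=cam('top'); cs=cam('side')
T=lambda u,v:(u/2.6+160,v/2.6+190); S=lambda u,v:(u/2.5+220,v/2.5+120)
print('blackcap',onz(c,(329,123.5),62).round(1),tri([(c,(329,123.5)),(c2,(332.2,315.6))]),tri([(c,(329,123.5)),(cs,S(176,330))]))
print('bluecap',onz(c,(373,35),62).round(1),tri([(c,(373,35)),(c2,(342.2,251.5))]))
print('noz',onz(c,(355.4,230.4),29).round(1),tri([(c,(355.4,230.4)),(cs,S(279,423)),(ct,T(643,83))]))
print('rack',[onz(c,u,30)[:2].round(1) for u in [(306,145),(387,145)]])
im=cv2.imread('pics/w4.png'); hsv=cv2.cvtColor(im,cv2.COLOR_BGR2HSV)
def rect(mask,n,z=11):
    k,l,stt,cen=cv2.connectedComponentsWithStats(mask.astype(np.uint8))
    i=1+np.argmax(stt[1:,4]); print(n,'area',stt[i,4],stt[i,:4])
    cn=max(cv2.findContours((l==i).astype(np.uint8),0,1)[0],key=cv2.contourArea)[:,0,:]
    X=np.array([onz(c,u,z)[:2] for u in cn.astype(float)]).astype(np.float32)
    r=cv2.minAreaRect(X); print('  minrect',np.round(r[0],1),np.round(r[1],1),round(r[2],1), 'centroid',onz(c,cen[i],z).round(1))
H,Sx,V=[hsv[:,:,i].astype(int) for i in range(3)]
def roi(u0,u1,v0,v1):
    m=np.zeros(H.shape,bool); m[v0:v1,u0:u1]=1; return m
rect(roi(282,325,180,236)&(Sx>100)&(H<25),'tan')
rect(roi(262,300,240,280)&(Sx>120)&(H<25),'brown')
rect(roi(310,345,255,300)&(V<100),'black')
E
```

```text
blackcap [ 471.2 -165.7   62. ] (array([ 471.31440468, -165.89411561,   57.63664959]), [0.1, 0.1]) (array([ 470.28219391, -165.67192793,   59.55058709]), [1.0, 1.0])
bluecap [488.4 -81.7  62. ] (array([488.73403038, -81.13594669,  59.44403096]), [0.1, 0.1])
noz [ 536.7 -278.6   29. ] (array([ 536.60396349, -278.88282915,   29.60709122]), [0.5, 0.9, 1.0])
rack [array([ 454.8, -195.8]), array([ 540., -173.])]
tan area 345 [293 197  21  28]
  minrect [ 471.4 -277.2] [33.8 16.1] 85.0 centroid [ 471.3 -276.9   11. ]
brown area 275 [274 250  20  24]
  minrect [ 463.7 -351.5] [32.9 16. ] 83.3 centroid [ 463.7 -351.5   11. ]
black area 268 [319 267  18  24]
  minrect [ 525.5 -360.4] [33.2 15.9] 88.1 centroid [ 525.6 -360.1   11. ]
```

```bash
python3 - <<'E'
from plan import *
p,y=plan([(471,-166,75,15,10)],60)
plan([(471,-166,31,15,5)],60,p,y)
E
```

```text
end [ 471.2 -165.8   75. ] 14.96 rows 10
[{"jaw":60,"offset":[0,0,1],"delta_rot":[0,0,-0.0]},{"jaw":60,"offset":[3,1,8],"delta_rot":[0,0,-0.0]},{"jaw":60,"offset":[6,1,16],"delta_rot":[0,0,-0.0]},{"jaw":60,"offset":[9,1,24],"delta_rot":[0,0,-0.0]},{"jaw":60,"offset":[10,2,28],"delta_rot":[0,0,-0.0]},{"jaw":60,"offset":[11,2,29],"delta_rot":[0,0,-0.0]},{"jaw":60,"offset":[9,2,24],"delta_rot":[0,0,-0.0]},{"jaw":60,"offset":[6,1,16],"delta_rot":[0,0,-0.0]},{"jaw":60,"offset":[2,1,8],"delta_rot":[0,0,-0.0]},{"jaw":60,"offset":[1,0,1],"delta_rot":[0,0,-0.0]}]
end [ 471.2 -165.8   31. ] 14.96 rows 5
[{"jaw":60,"offset":[0,0,3],"delta_rot":[0,0,-0.0]},{"jaw":60,"offset":[0,0,11],"delta_rot":[0,0,-0.0]},{"jaw":60,"offset":[0,0,16],"delta_rot":[0,0,-0.0]},{"jaw":60,"offset":[0,0,11],"delta_rot":[0,0,-0.0]},{"jaw":60,"offset":[0,0,3],"delta_rot":[0,0,-0.0]},{"jaw":60,"offset":[0,0,0],"delta_rot":[0,0,0]},{"jaw":60,"offset":[0,0,0],"delta_rot":[0,0,0]},{"jaw":60,"offset":[0,0,0],"delta_rot":[0,0,0]},{"jaw":60,"offset":[0,0,0],"delta_rot":[0,0,0]},{"jaw":60,"offset":[0,0,0],"delta_rot":[0,0,0]}]
```

Call:
move_arm --series '[{"jaw":60,"offset":[0,0,1],"delta_rot":[0,0,0]},{"jaw":60,"offset":[3,1,8],"delta_rot":[0,0,0]},{"jaw":60,"offset":[6,1,16],"delta_rot":[0,0,0]},{"jaw":60,"offset":[9,1,24],"delta_rot":[0,0,0]},{"jaw":60,"offset":[10,2,28],"delta_rot":[0,0,0]},{"jaw":60,"offset":[11,2,29],"delta_rot":[0,0,0]},{"jaw":60,"offset":[9,2,24],"delta_rot":[0,0,0]},{"jaw":60,"offset":[6,1,16],"delta_rot":[0,0,0]},{"jaw":60,"offset":[2,1,8],"delta_rot":[0,0,0]},{"jaw":60,"offset":[1,0,1],"delta_rot":[0,0,0]}]' --force 40

```text
time: 6.45
eef_pos: [470.5, -165.3, 74.5]
eef_rot: [0.609, 0.793, -0.0, -0.001]
ft_force: [0.0, -0.1, 0.0]
finger_gap: 59.7
```

```bash
python3 - <<'E'
from plan import *
s=st(); snap('wrist','w5.png')
E
```

```text
6.45 [ 470.5 -165.3   74.5] 15.02 tilt [ 0.001 -0.001 -1.   ] F [ 0.  -0.1  0. ] gap 59.7 q [-0.43  0.26  0.76  2.   -0.21  0.97  0.7 ]
```

View pics/w5.png

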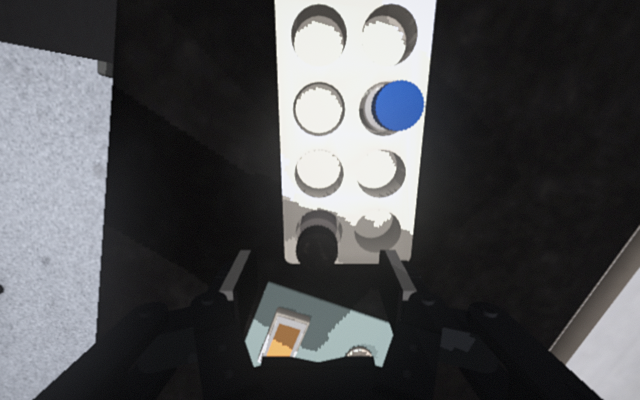

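Call:
move_arm --series '[{"jaw":60,"offset":[0,0,5],"delta_rot":[0,0,0]},{"jaw":60,"offset":[0,0,13],"delta_rot":[0,0,0]},{"jaw":60,"offset":[0,0,14],"delta_rot":[0,0,0]},{"jaw":60,"offset":[0,0,9],"delta_rot":[0,0,0]},{"jaw":55,"offset":[0,0,2],"delta_rot":[0,0,0]},{"jaw":40,"offset":[0,0,0],"delta_rot":[0,0,0]},{"jaw":25,"offset":[0,0,0],"delta_rot":[0,0,0]},{"jaw":20,"offset":[0,0,0],"delta_rot":[0,0,0]},{"jaw":20,"offset":[0,0,0],"delta_rot":[0,0,0]},{"jaw":20,"offset":[0,0,0],"delta_rot":[0,0,0]}]' --force 40

```text
time: 7.5
eef_pos: [471.1, -166.4, 32.7]
eef_rot: [0.609, 0.793, 0.0, 0.0]
ft_force: [-2.3, -0.4, 4.7]
finger_gap: 25.0
```

```bash
python3 - <<'E'
from plan import *
s=st()
p,y=plan([(471,-166,150,15,8),(466,378,150,-5,22)],20)
E
```

```text
7.5 [ 471.1 -166.4   32.7] 14.95 tilt [-0.     0.001 -1.   ] F [-2.3 -0.4  4.7] gap 25.0 q [-0.39  0.34  0.73  2.02 -0.29  0.88  0.76]
end [466.5 378.3 149.7] -5.1 rows 30
[{"jaw":20,"offset":[0,0,-2],"delta_rot":[0,0,-0.0]},{"jaw":20,"offset":[0,0,-10],"delta_rot":[0,0,-0.0]},{"jaw":20,"offset":[0,0,-20],"delta_rot":[0,0,-0.0]},{"jaw":20,"offset":[0,0,-27],"delta_rot":[0,0,-0.0]},{"jaw":20,"offset":[0,0,-26],"delta_rot":[0,0,-0.0]},{"jaw":20,"offset":[0,0,-20],"delta_rot":[0,0,-0.0]},{"jaw":20,"offset":[0,0,-10],"delta_rot":[0,0,-0.0]},{"jaw":20,"offset":[0,0,-2],"delta_rot":[0,0,-0.0]},{"jaw":20,"offset":[0,0,0],"delta_rot":[0,0,0.0]},{"jaw":20,"offset":[3,1,0],"delta_rot":[0,0,0.0]}]
[{"jaw":20,"offset":[8,2,0],"delta_rot":[0,0,0.01]},{"jaw":20,"offset":[13,3,0],"delta_rot":[0,0,0.01]},{"jaw":20,"offset":[19,4,0],"delta_rot":[0,0,0.01]},{"jaw":20,"offset":[25,6,0],"delta_rot":[0,0,0.01]},{"jaw":20,"offset":[32,7,0],"delta_rot":[0,0,0.03]},{"jaw":20,"offset":[37,7,0],"delta_rot":[0,0,0.02]},{"jaw":20,"offset":[41,6,0],"delta_rot":[0,0,0.03]},{"jaw":20,"offset":[44,6,0],"delta_rot":[0,0,0.02]},{"jaw":20,"offset":[46,5,0],"delta_rot":[0,0,0.03]},{"jaw":20,"offset":[46,4,0],"delta_rot":[0,0,0.03]}]
[{"jaw":20,"offset":[44,3,0],"delta_rot":[0,0,0.03]},{"jaw":20,"offset":[42,0,0],"delta_rot":[0,0,0.03]},{"jaw":20,"offset":[37,0,0],"delta_rot":[0,0,0.02]},{"jaw":20,"offset":[33,-1,0],"delta_rot":[0,0,0.02]},{"jaw":20,"offset":[26,-1,0],"delta_rot":[0,0,0.02]},{"jaw":20,"offset":[19,-1,0],"delta_rot":[0,0,0.01]},{"jaw":20,"offset":[14,-1,0],"delta_rot":[0,0,0.01]},{"jaw":20,"offset":[7,-1,0],"delta_rot":[0,0,0.01]},{"jaw":20,"offset":[3,0,0],"delta_rot":[0,0,-0.0]},{"jaw":20,"offset":[1,0,0],"delta_rot":[0,0,-0.0]}]
```

```bash
python3 - <<'E'
from plan import *
snap('side','s6.png',(200,300,240,340),6);snap('wrist','w6.png')
s=st()
E
```

```text
7.6 [ 471.1 -166.4   32.6] 14.95 tilt [-0.     0.001 -1.   ] F [-1.9  0.4  6. ] gap 25.0 q [-0.39  0.34  0.73  2.02 -0.29  0.88  0.76]
```

View pics/s6.png

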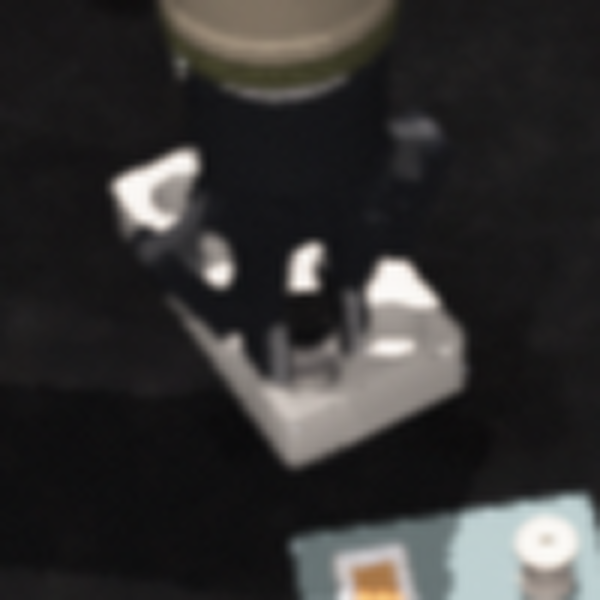

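View pics/w6.png

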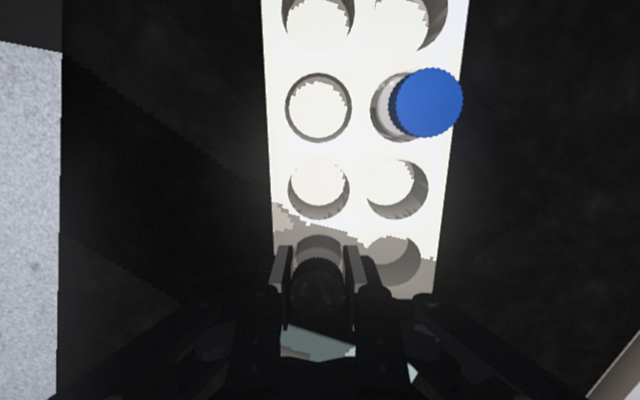

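Call:
move_arm --series '[{"jaw":20,"offset":[0,0,-2],"delta_rot":[0,0,0]},{"jaw":20,"offset":[0,0,-5],"delta_rot":[0,0,0]},{"jaw":20,"offset":[0,0,-10],"delta_rot":[0,0,0]},{"jaw":20,"offset":[0,0,-15],"delta_rot":[0,0,0]},{"jaw":20,"offset":[0,0,-15],"delta_rot":[0,0,0]},{"jaw":20,"offset":[0,0,-12],"delta_rot":[0,0,0]},{"jaw":20,"offset":[0,0,-8],"delta_rot":[0,0,0]},{"jaw":20,"offset":[0,0,-5],"delta_rot":[0,0,0]},{"jaw":20,"offset":[0,0,-3],"delta_rot":[0,0,0]},{"jaw":20,"offset":[0,0,-1],"delta_rot":[0,0,0]}]'

```text
time: 8.6
eef_pos: [470.8, -166.2, 108.3]
eef_rot: [0.609, 0.793, 0.0, -0.0]
ft_force: [0.8, -0.7, -0.5]
finger_gap: 25.3
```

```bash
python3 - <<'E'
from plan import *
snap('side','s7.png',(190,290,230,330),6)
snap('wrist','w7.png')
s=st()
E
```

```text
8.7 [ 470.7 -166.3  108. ] 14.95 tilt [ 0. -0. -1.] F [-0.3 -0.5 -0.1] gap 25.4 q [-0.46  0.2   0.78  1.97 -0.16  1.04  0.66]
```

View pics/s7.png

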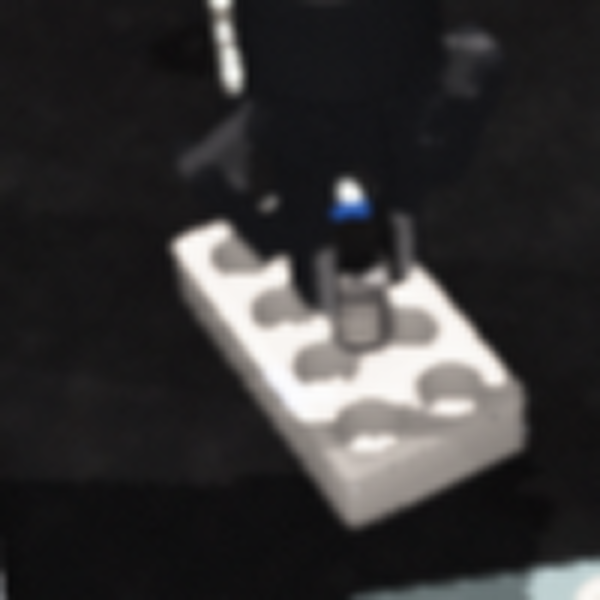

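View pics/w7.png

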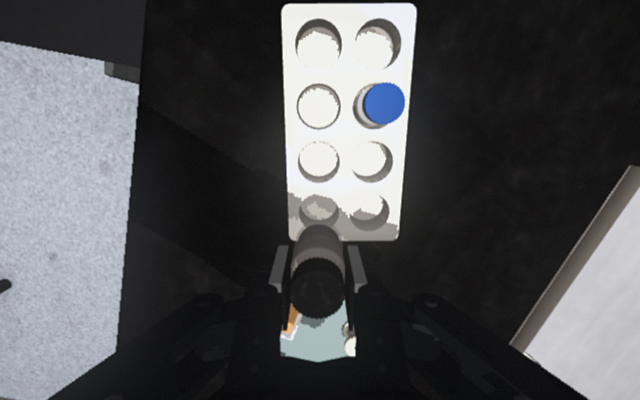

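```bash
python3 - <<'E'
from plan import *
s=st()
p,y=plan([(465.5,378,108,-5,22),(465.5,378,60,-5,8)],20)
E
```

```text
8.7 [ 470.7 -166.3  108. ] 14.95 tilt [ 0. -0. -1.] F [-0.3 -0.5 -0.1] gap 25.4 q [-0.46  0.2   0.78  1.97 -0.16  1.04  0.66]
end [465.1 378.5  60. ] -5.1 rows 30
[{"jaw":20,"offset":[0,0,0],"delta_rot":[0,0,0.0]},{"jaw":20,"offset":[3,1,0],"delta_rot":[0,0,0.0]},{"jaw":20,"offset":[8,2,0],"delta_rot":[0,0,0.01]},{"jaw":20,"offset":[13,3,0],"delta_rot":[0,0,0.01]},{"jaw":20,"offset":[19,4,0],"delta_rot":[0,0,0.01]},{"jaw":20,"offset":[25,6,0],"delta_rot":[0,0,0.01]},{"jaw":20,"offset":[32,7,0],"delta_rot":[0,0,0.03]},{"jaw":20,"offset":[37,7,0],"delta_rot":[0,0,0.02]},{"jaw":20,"offset":[41,6,0],"delta_rot":[0,0,0.03]},{"jaw":20,"offset":[44,6,0],"delta_rot":[0,0,0.02]}]
[{"jaw":20,"offset":[46,5,0],"delta_rot":[0,0,0.03]},{"jaw":20,"offset":[46,4,0],"delta_rot":[0,0,0.03]},{"jaw":20,"offset":[44,2,0],"delta_rot":[0,0,0.03]},{"jaw":20,"offset":[42,1,0],"delta_rot":[0,0,0.03]},{"jaw":20,"offset":[37,0,0],"delta_rot":[0,0,0.02]},{"jaw":20,"offset":[33,-1,0],"delta_rot":[0,0,0.02]},{"jaw":20,"offset":[26,-1,0],"delta_rot":[0,0,0.02]},{"jaw":20,"offset":[19,-2,0],"delta_rot":[0,0,0.01]},{"jaw":20,"offset":[13,-1,0],"delta_rot":[0,0,0.01]},{"jaw":20,"offset":[8,0,0],"delta_rot":[0,0,0.01]}]
[{"jaw":20,"offset":[3,-1,0],"delta_rot":[0,0,-0.0]},{"jaw":20,"offset":[1,0,0],"delta_rot":[0,0,-0.0]},{"jaw":20,"offset":[0,0,1],"delta_rot":[0,0,-0.0]},{"jaw":20,"offset":[0,0,4],"delta_rot":[0,0,-0.0]},{"jaw":20,"offset":[0,0,8],"delta_rot":[0,0,-0.0]},{"jaw":20,"offset":[0,0,11],"delta_rot":[0,0,-0.0]},{"jaw":20,"offset":[0,0,11],"delta_rot":[0,0,-0.0]},{"jaw":20,"offset":[0,0,8],"delta_rot":[0,0,-0.0]},{"jaw":20,"offset":[0,0,4],"delta_rot":[0,0,-0.0]},{"jaw":20,"offset":[0,0,1],"delta_rot":[0,0,-0.0]}]
```

Call:
move_arm --series '[{"jaw":20,"offset":[1,0,0],"delta_rot":[0,0,0]},{"jaw":20,"offset":[3,1,0],"delta_rot":[0,0,0]},{"jaw":20,"offset":[8,2,0],"delta_rot":[0,0,0.01]},{"jaw":20,"offset":[13,3,0],"delta_rot":[0,0,0.01]},{"jaw":20,"offset":[19,4,0],"delta_rot":[0,0,0.01]},{"jaw":20,"offset":[25,6,0],"delta_rot":[0,0,0.01]},{"jaw":20,"offset":[32,7,0],"delta_rot":[0,0,0.03]},{"jaw":20,"offset":[37,7,0],"delta_rot":[0,0,0.02]},{"jaw":20,"offset":[41,6,0],"delta_rot":[0,0,0.03]},{"jaw":20,"offset":[44,6,0],"delta_rot":[0,0,0.02]}]'

```text
time: 9.7
eef_pos: [467.8, 62.2, 108.3]
eef_rot: [0.664, 0.748, 0.0, -0.0]
ft_force: [0.9, -0.5, -0.4]
finger_gap: 25.4
```

Call:
move_arm --series '[{"jaw":20,"offset":[46,5,0],"delta_rot":[0,0,0.03]},{"jaw":20,"offset":[46,4,0],"delta_rot":[0,0,0.03]},{"jaw":20,"offset":[44,2,0],"delta_rot":[0,0,0.03]},{"jaw":20,"offset":[42,1,0],"delta_rot":[0,0,0.03]},{"jaw":20,"offset":[37,0,0],"delta_rot":[0,0,0.02]},{"jaw":20,"offset":[33,-1,0],"delta_rot":[0,0,0.02]},{"jaw":20,"offset":[26,-1,0],"delta_rot":[0,0,0.02]},{"jaw":20,"offset":[19,-2,0],"delta_rot":[0,0,0.01]},{"jaw":20,"offset":[13,-1,0],"delta_rot":[0,0,0.01]},{"jaw":20,"offset":[8,0,0],"delta_rot":[0,0,0.01]}]'

```text
time: 10.7
eef_pos: [465.2, 376.3, 107.9]
eef_rot: [0.738, 0.675, -0.0, -0.0]
ft_force: [-0.9, -0.3, -0.2]
finger_gap: 25.2
```

Call:
move_arm --series '[{"jaw":20,"offset":[2,-1,0],"delta_rot":[0,0,0]},{"jaw":20,"offset":[1,0,0],"delta_rot":[0,0,0]},{"jaw":20,"offset":[0,0,1],"delta_rot":[0,0,0]},{"jaw":20,"offset":[0,0,4],"delta_rot":[0,0,0]},{"jaw":20,"offset":[0,0,8],"delta_rot":[0,0,0]},{"jaw":20,"offset":[0,0,11],"delta_rot":[0,0,0]},{"jaw":20,"offset":[0,0,11],"delta_rot":[0,0,0]},{"jaw":20,"offset":[0,0,8],"delta_rot":[0,0,0]},{"jaw":20,"offset":[0,0,4],"delta_rot":[0,0,0]},{"jaw":20,"offset":[0,0,1],"delta_rot":[0,0,0]}]'

```text
time: 11.7
eef_pos: [464.7, 378.2, 59.6]
eef_rot: [0.738, 0.675, -0.0, 0.0]
ft_force: [-0.1, -0.0, -1.4]
finger_gap: 25.0
```

```bash
python3 - <<'E'
from plan import *
s=st(); snap('wrist','w8.png');snap('side','s8.png',(120,200,210,310),6)
E
```

```text
11.7 [464.7 378.2  59.6] -5.1 tilt [-0.001 -0.001 -1.   ] F [-0.1 -0.  -1.4] gap 25.0 q [-1.1   0.45  0.43  1.73 -0.22  1.   -0.68]
```

View pics/w8.png

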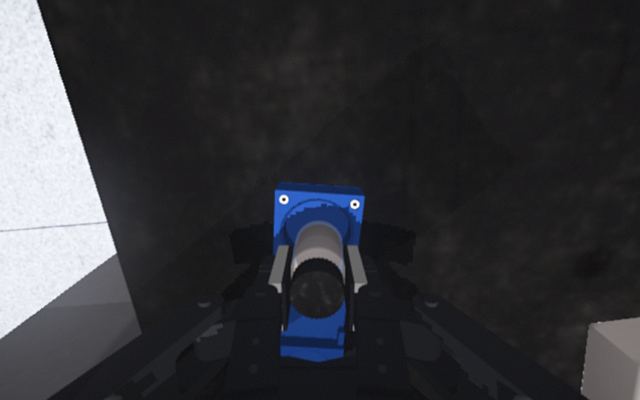

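View pics/s8.png

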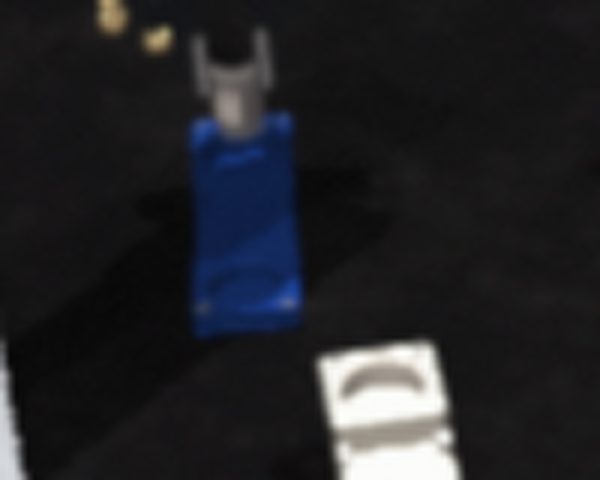

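Call:
move_arm --series '[{"jaw":20,"offset":[0,0,2],"delta_rot":[0,0,0]},{"jaw":20,"offset":[0,0,4],"delta_rot":[0,0,0]},{"jaw":20,"offset":[0,0,6],"delta_rot":[0,0,0]},{"jaw":20,"offset":[0,0,6],"delta_rot":[0,0,0]},{"jaw":20,"offset":[0,0,4],"delta_rot":[0,0,0]},{"jaw":20,"offset":[0,0,3],"delta_rot":[0,0,0]},{"jaw":20,"offset":[0,0,1],"delta_rot":[0,0,0]},{"jaw":20,"offset":[0,0,1],"delta_rot":[0,0,0]},{"jaw":20,"offset":[0,0,1],"delta_rot":[0,0,0]},{"jaw":20,"offset":[0,0,0],"delta_rot":[0,0,0]}]'

```text
time: 12.8
eef_pos: [464.9, 378.5, 32.3]
eef_rot: [0.738, 0.675, 0.0, -0.0]
ft_force: [0.3, 0.4, -0.1]
finger_gap: 25.0
```

```bash
python3 - <<'E'
from plan import *
s=st(); snap('wrist','w9.png',(150,350,200,460),3);snap('side','s9.png',(120,200,210,310),6)
E
```

```text
12.8 [464.9 378.5  32.3] -5.1 tilt [ 0.  0. -1.] F [ 0.3  0.4 -0.1] gap 25.0 q [-1.09  0.49  0.42  1.75 -0.24  0.95 -0.67]
```

View pics/w9.png

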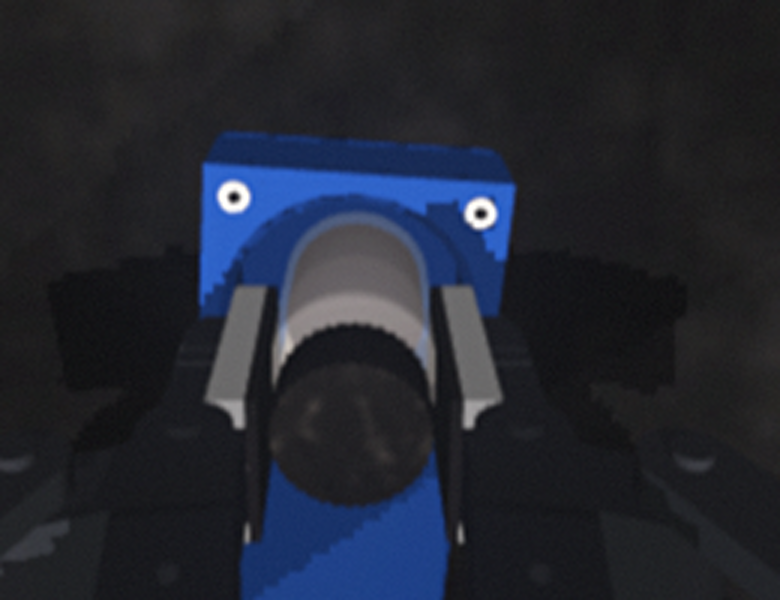

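View pics/s9.png

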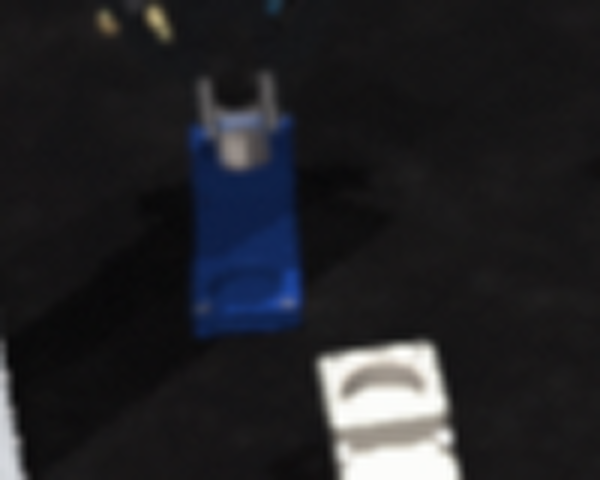

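Call:
move_arm --series '[{"jaw":20,"offset":[0,0,1],"delta_rot":[0,0,0]},{"jaw":20,"offset":[0,0,0],"delta_rot":[0,0,0]},{"jaw":20,"offset":[0,0,1],"delta_rot":[0,0,0]},{"jaw":20,"offset":[0,0,0],"delta_rot":[0,0,0]},{"jaw":20,"offset":[0,0,0],"delta_rot":[0,0,0]},{"jaw":20,"offset":[0,0,0],"delta_rot":[0,0,0]},{"jaw":20,"offset":[0,0,0],"delta_rot":[0,0,0]},{"jaw":20,"offset":[0,0,0],"delta_rot":[0,0,0]},{"jaw":20,"offset":[0,0,0],"delta_rot":[0,0,0]},{"jaw":20,"offset":[0,0,0],"delta_rot":[0,0,0]}]'

```text
time: 13.9
eef_pos: [465.0, 378.7, 30.7]
eef_rot: [0.738, 0.675, 0.0, -0.0]
ft_force: [-1.4, -0.5, 5.2]
finger_gap: 25.1
```

Call:
move_arm --series '[{"jaw":30,"offset":[0,0,0],"delta_rot":[0,0,0]},{"jaw":38,"offset":[0,0,0],"delta_rot":[0,0,0]},{"jaw":50,"offset":[0,0,0],"delta_rot":[0,0,0]},{"jaw":60,"offset":[0,0,0],"delta_rot":[0,0,0]},{"jaw":60,"offset":[0,0,-2],"delta_rot":[0,0,0]},{"jaw":60,"offset":[0,0,-10],"delta_rot":[0,0,0]},{"jaw":60,"offset":[0,0,-20],"delta_rot":[0,0,0]},{"jaw":60,"offset":[0,0,-26],"delta_rot":[0,0,0]},{"jaw":60,"offset":[0,0,-25],"delta_rot":[0,0,0]},{"jaw":60,"offset":[0,0,-12],"delta_rot":[0,0,0]}]'

```text
time: 14.9
eef_pos: [465.9, 379.1, 128.4]
eef_rot: [0.738, 0.675, 0.002, -0.0]
ft_force: [0.4, 0.2, -0.8]
finger_gap: 59.9
```

```bash
python3 - <<'E'
from plan import *
s=st(); snap('wrist','w10.png',(150,350,200,460),2)
plan([(525.5,-345,120,-2,30)],60)
E
```

```text
14.9 [465.9 379.1 128.4] -5.12 tilt [ 0.003  0.002 -1.   ] F [ 0.4  0.2 -0.8] gap 59.9 q [-1.13  0.37  0.45  1.68 -0.18  1.13 -0.71]
end [ 525.2 -344.9  120.3] -2.25 rows 30
[{"jaw":60,"offset":[0,0,0],"delta_rot":[0,0,-0.0]},{"jaw":60,"offset":[-2,0,0],"delta_rot":[0,0,-0.0]},{"jaw":60,"offset":[-4,1,0],"delta_rot":[0,0,-0.0]},{"jaw":60,"offset":[-8,1,0],"delta_rot":[0,0,-0.0]},{"jaw":60,"offset":[-11,2,0],"delta_rot":[0,0,-0.0]},{"jaw":60,"offset":[-16,3,1],"delta_rot":[0,0,-0.0]},{"jaw":60,"offset":[-21,4,0],"delta_rot":[0,0,-0.0]},{"jaw":60,"offset":[-25,4,0],"delta_rot":[0,0,-0.01]},{"jaw":60,"offset":[-30,5,1],"delta_rot":[0,0,0.0]},{"jaw":60,"offset":[-33,5,0],"delta_rot":[0,0,-0.0]}]
[{"jaw":60,"offset":[-38,6,0],"delta_rot":[0,0,-0.0]},{"jaw":60,"offset":[-40,7,1],"delta_rot":[0,0,-0.01]},{"jaw":60,"offset":[-42,6,0],"delta_rot":[0,0,-0.0]},{"jaw":60,"offset":[-44,7,1],"delta_rot":[0,0,-0.0]},{"jaw":60,"offset":[-45,7,1],"delta_rot":[0,0,-0.01]},{"jaw":60,"offset":[-45,6,0],"delta_rot":[0,0,-0.0]},{"jaw":60,"offset":[-44,6,1],"delta_rot":[0,0,-0.0]},{"jaw":60,"offset":[-42,6,0],"delta_rot":[0,0,-0.01]},{"jaw":60,"offset":[-40,6,1],"delta_rot":[0,0,-0.0]},{"jaw":60,"offset":[-38,5,0],"delta_rot":[0,0,-0.0]}]
[{"jaw":60,"offset":[-33,4,1],"delta_rot":[0,0,-0.01]},{"jaw":60,"offset":[-30,4,0],"delta_rot":[0,0,0.0]},{"jaw":60,"offset":[-25,3,0],"delta_rot":[0,0,0.0]},{"jaw":60,"offset":[-21,2,1],"delta_rot":[0,0,-0.0]},{"jaw":60,"offset":[-16,2,0],"delta_rot":[0,0,-0.0]},{"jaw":60,"offset":[-12,2,0],"delta_rot":[0,0,-0.0]},{"jaw":60,"offset":[-8,1,0],"delta_rot":[0,0,-0.0]},{"jaw":60,"offset":[-4,0,0],"delta_rot":[0,0,-0.0]},{"jaw":60,"offset":[-2,0,0],"delta_rot":[0,0,-0.0]},{"jaw":60,"offset":[0,0,0],"delta_rot":[0,0,-0.0]}]
```

View pics/w10.png

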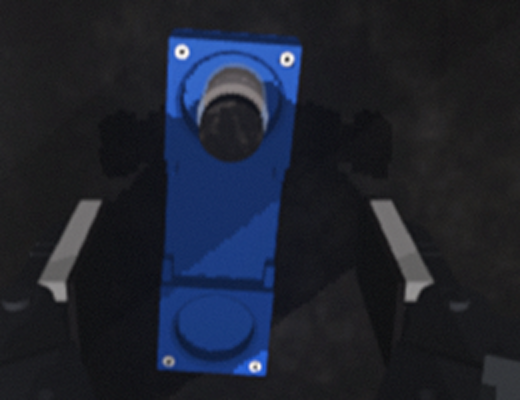

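Call:
move_arm --series '[{"jaw":60,"offset":[-1,0,0],"delta_rot":[0,0,0]},{"jaw":60,"offset":[-4,0,0],"delta_rot":[0,0,0]},{"jaw":60,"offset":[-9,1,0],"delta_rot":[0,0,0]},{"jaw":60,"offset":[-16,2,0],"delta_rot":[0,0,0]},{"jaw":60,"offset":[-23,3,0],"delta_rot":[0,0,0]},{"jaw":60,"offset":[-30,4,1],"delta_rot":[0,0,0]},{"jaw":60,"offset":[-36,5,0],"delta_rot":[0,0,0]},{"jaw":60,"offset":[-41,6,0],"delta_rot":[0,0,-0.01]},{"jaw":60,"offset":[-44,6,1],"delta_rot":[0,0,0]},{"jaw":60,"offset":[-46,7,0],"delta_rot":[0,0,0]}]'

```text
time: 15.95
eef_pos: [476.6, 123.6, 122.8]
eef_rot: [0.735, 0.679, -0.0, -0.0]
ft_force: [0.7, -1.0, 0.7]
finger_gap: 60.0
```

Call:
move_arm --series '[{"jaw":60,"offset":[-46,7,0],"delta_rot":[0,0,0]},{"jaw":60,"offset":[-46,7,1],"delta_rot":[0,0,-0.01]},{"jaw":60,"offset":[-46,6,0],"delta_rot":[0,0,0]},{"jaw":60,"offset":[-46,7,1],"delta_rot":[0,0,0]},{"jaw":60,"offset":[-46,7,1],"delta_rot":[0,0,-0.01]},{"jaw":60,"offset":[-46,6,0],"delta_rot":[0,0,0]},{"jaw":60,"offset":[-44,6,1],"delta_rot":[0,0,0]},{"jaw":60,"offset":[-40,6,0],"delta_rot":[0,0,-0.01]},{"jaw":60,"offset":[-35,6,1],"delta_rot":[0,0,0]},{"jaw":60,"offset":[-30,4,0],"delta_rot":[0,0,0]}]'

```text
time: 16.95
eef_pos: [509.9, -304.6, 117.7]
eef_rot: [0.725, 0.689, -0.0, -0.0]
ft_force: [0.8, -0.2, 0.5]
finger_gap: 59.7
```

```bash
python3 - <<'E'
from plan import *
s=st()
plan([(525.5,-345,115,-2,10)],60)
E
```

```text
16.95 [ 509.9 -304.6  117.7] -2.95 tilt [-0.    -0.001 -1.   ] F [ 0.8 -0.2  0.5] gap 59.7 q [-0.17  0.44  0.8   1.72 -0.35  1.13  0.68]
end [ 525.1 -345.4  114.7] -1.8 rows 10
[{"jaw":60,"offset":[0,0,0],"delta_rot":[0,0,-0.0]},{"jaw":60,"offset":[-2,1,0],"delta_rot":[0,0,-0.0]},{"jaw":60,"offset":[-4,2,0],"delta_rot":[0,0,-0.0]},{"jaw":60,"offset":[-7,3,1],"delta_rot":[0,0,-0.01]},{"jaw":60,"offset":[-7,3,0],"delta_rot":[0,0,0.0]},{"jaw":60,"offset":[-7,3,1],"delta_rot":[0,0,-0.0]},{"jaw":60,"offset":[-6,3,0],"delta_rot":[0,0,-0.0]},{"jaw":60,"offset":[-4,1,1],"delta_rot":[0,0,-0.01]},{"jaw":60,"offset":[-2,1,0],"delta_rot":[0,0,0.0]},{"jaw":60,"offset":[-1,0,0],"delta_rot":[0,0,0.0]}]
```

Call:
move_arm --series '[{"jaw":60,"offset":[-10,2,1],"delta_rot":[0,0,0]},{"jaw":60,"offset":[-12,3,1],"delta_rot":[0,0,-0.01]},{"jaw":60,"offset":[-12,3,1],"delta_rot":[0,0,0]},{"jaw":60,"offset":[-10,2,1],"delta_rot":[0,0,0]},{"jaw":60,"offset":[-7,2,1],"delta_rot":[0,0,-0.01]},{"jaw":60,"offset":[-3,1,1],"delta_rot":[0,0,0]},{"jaw":60,"offset":[-2,1,1],"delta_rot":[0,0,0]},{"jaw":60,"offset":[0,0,1],"delta_rot":[0,0,0]},{"jaw":60,"offset":[0,0,0],"delta_rot":[0,0,0]},{"jaw":60,"offset":[0,0,0],"delta_rot":[0,0,0]}]'

```text
time: 17.95
eef_pos: [523.5, -357.7, 110.3]
eef_rot: [0.717, 0.697, 0.0, -0.0]
ft_force: [-0.5, 0.6, 0.2]
finger_gap: 60.2
```

```bash
cat >> plan.py <<'E'
def rect(im,c,mask,n,z=11):
    k,l,stt,cen=cv2.connectedComponentsWithStats(mask.astype(np.uint8))
    i=1+np.argmax(stt[1:,4]); print(n,'area',stt[i,4],stt[i,:4])
    cn=max(cv2.findContours((l==i).astype(np.uint8),0,1)[0],key=cv2.contourArea)[:,0,:]
    X=np.array([onz(c,u,z)[:2] for u in cn.astype(float)]).astype(np.float32)
    r=cv2.minAreaRect(X); print('  minrect',np.round(r[0],1),np.round(r[1],1),round(r[2],1), 'centroid',onz(c,cen[i],z).round(1))
def roi(u0,u1,v0,v1):
    m=np.zeros((400,640),bool); m[v0:v1,u0:u1]=1; return m
E
python3 - <<'E'
from plan import *
s=st(); c=cam('wrist',s); im=snap('wrist','w11.png')
V=im.max(2)
u,v=proj(c,(525.5,-360.3,11)); print(u,v)
rect(im,c,roi(int(u)-40,int(u)+40,int(v)-60,int(v)+60)&(V<90),'black')
E
```

```text
17.95 [ 523.5 -357.7  110.3] -1.64 tilt [ 0. -0. -1.] F [-0.5  0.6  0.2] gap 60.2 q [-0.04  0.54  0.77  1.61 -0.4   1.16  0.79]
320.0806156662855 205.2143043069018
black area 2179 [280 156  80 109]
  minrect [ 523.1 -368.4] [68.6 94.3] 0.7 centroid [ 531.1 -395.2   11. ]
```

View pics/w11.png

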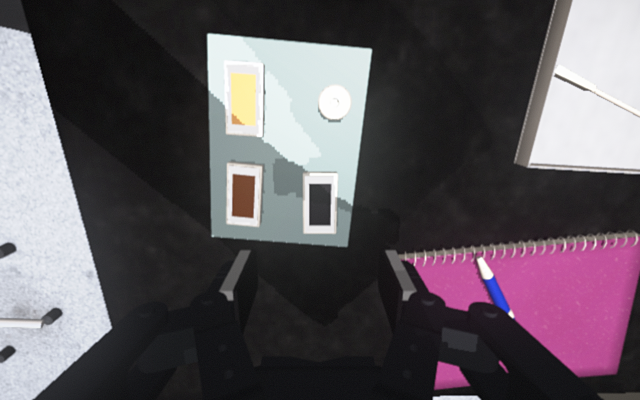

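```bash
python3 - <<'E'
from plan import *
s=st(); c=cam('wrist',s); im=cv2.imread('pics/w11.png')[:,:,::-1]
V=im.max(2).astype(int);S=V-im.min(2)
rect(im,c,roi(307,333,172,230)&(V<90),'black')
rect(im,c,roi(227,261,62,135)&(S>60),'tan')
rect(im,c,roi(230,258,165,225)&(S>50),'brown')
print('noz',onz(c,(334.5,102),29),)
import pickle
c3=pickle.load(open('c3.pkl','rb'))
print(tri([(c,(334.5,102)),(c3,(355.4,230.4))]))
print('blk',tri([(c,(320,202)),(c3,(328.6,278.6))]))
cv2.imwrite('pics/w11b.png',cv2.resize(im[20:260,200:380,::-1],None,fx=2.5,fy=2.5,interpolation=cv2.INTER_CUBIC))
E
```

```text
18.0 [ 523.5 -357.8  110.3] -1.64 tilt [ 0.  0. -1.] F [-0.1  0.   0.6] gap 60.3 q [-0.04  0.54  0.77  1.61 -0.4   1.16  0.79]
black area 800 [310 185  20  40]
  minrect [ 525.1 -360.2] [33.5 15.8] 88.3 centroid [ 525.1 -359.8   11. ]
tan area 1188 [231  73  25  52]
  minrect [ 470.8 -276.9] [35.5 17.4] 83.5 centroid [ 470.9 -276.2   11. ]
brown area 836 [233 175  21  42]
  minrect [ 463.5 -350.8] [34.3 16.2] 83.7 centroid [ 463.3 -350.3   11. ]
noz [ 537.25611234 -280.39206162   29.        ]
(array([ 537.61113563, -280.347494  ,   24.59605971]), [0.1, 0.1])
blk (array([ 525.32492988, -354.76791078,   20.51515291]), [0.2, 0.2])
```

View pics/w11b.png

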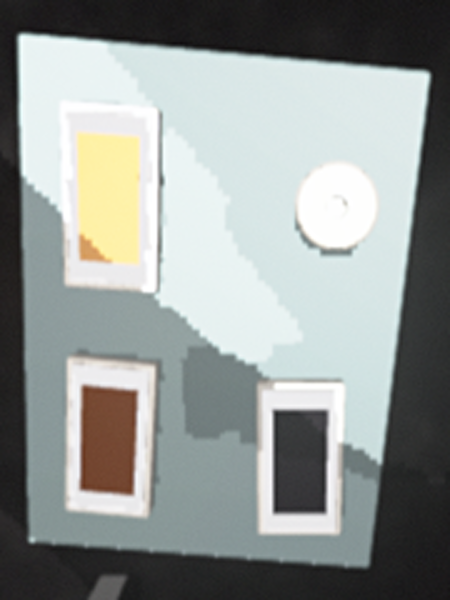

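Call:
move_arm --series '[{"jaw":44,"offset":[-1,1,3],"delta_rot":[0,0,0]},{"jaw":44,"offset":[-1,1,9],"delta_rot":[0,0,0]},{"jaw":44,"offset":[0,0,15],"delta_rot":[0,0,0]},{"jaw":44,"offset":[0,0,19],"delta_rot":[0,0,0]},{"jaw":44,"offset":[0,0,20],"delta_rot":[0,0,0]},{"jaw":44,"offset":[0,0,16],"delta_rot":[0,0,0]},{"jaw":44,"offset":[0,0,12],"delta_rot":[0,0,0]},{"jaw":44,"offset":[0,0,6],"delta_rot":[0,0,0]},{"jaw":44,"offset":[0,0,3],"delta_rot":[0,0,0]},{"jaw":44,"offset":[0,0,1],"delta_rot":[0,0,0]}]'

```text
time: 19.0
eef_pos: [525.5, -360.4, 6.4]
eef_rot: [0.717, 0.697, 0.0, 0.0]
ft_force: [0.1, -0.6, -0.7]
finger_gap: 44.1
```

```bash
python3 - <<'E'
from plan import *
s=st(); snap('wrist','w12.png',(180,380,200,440),3)
E
```

```text
19.0 [ 525.5 -360.4    6.4] -1.66 tilt [-0.  0. -1.] F [ 0.1 -0.6 -0.7] gap 44.1 q [ 0.02  0.67  0.69  1.67 -0.5   0.99  0.85]
```

View pics/w12.png

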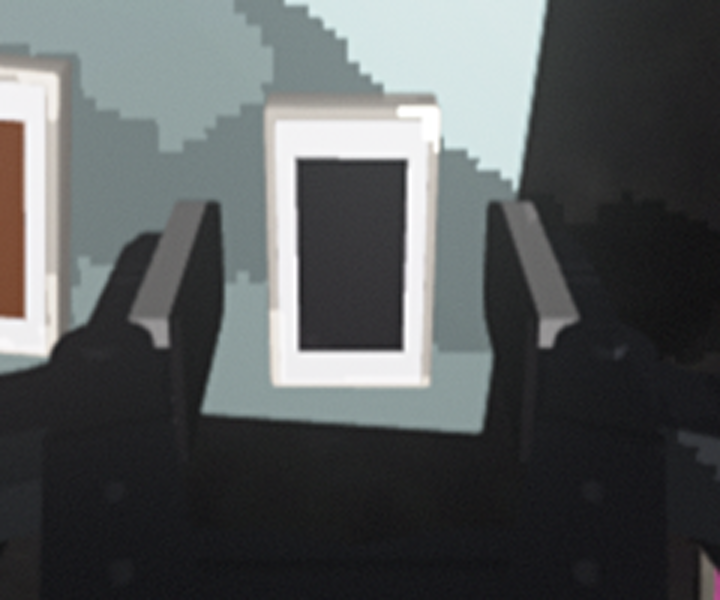

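Call:
move_arm --series '[{"jaw":44,"offset":[0,0,1],"delta_rot":[0,0,0]},{"jaw":44,"offset":[0,0,1],"delta_rot":[0,0,0]},{"jaw":40,"offset":[0,0,1],"delta_rot":[0,0,0]},{"jaw":34,"offset":[0,0,0],"delta_rot":[0,0,0]},{"jaw":28,"offset":[0,0,0],"delta_rot":[0,0,0]},{"jaw":22,"offset":[0,0,0],"delta_rot":[0,0,0]},{"jaw":20,"offset":[0,0,0],"delta_rot":[0,0,0]},{"jaw":20,"offset":[0,0,0],"delta_rot":[0,0,0]},{"jaw":20,"offset":[0,0,0],"delta_rot":[0,0,0]},{"jaw":20,"offset":[0,0,0],"delta_rot":[0,0,0]}]'

```text
time: 20.05
eef_pos: [525.4, -360.3, 3.5]
eef_rot: [0.717, 0.697, 0.0, 0.0]
ft_force: [-1.4, 1.8, 6.2]
finger_gap: 26.8
```

Call:
move_arm --series '[{"jaw":20,"offset":[0,0,-1],"delta_rot":[0,0,0]},{"jaw":20,"offset":[0,0,-3],"delta_rot":[0,0,0]},{"jaw":20,"offset":[0,0,-6],"delta_rot":[0,0,0]},{"jaw":20,"offset":[0,0,-10],"delta_rot":[0,0,0]},{"jaw":20,"offset":[0,0,-15],"delta_rot":[0,0,0]},{"jaw":20,"offset":[0,0,-20],"delta_rot":[0,0,0]},{"jaw":20,"offset":[0,0,-20],"delta_rot":[0,0,0]},{"jaw":20,"offset":[0,0,-12],"delta_rot":[0,0,0]},{"jaw":20,"offset":[0,0,-4],"delta_rot":[0,0,0]},{"jaw":20,"offset":[0,0,-1],"delta_rot":[0,0,0]}]'

```text
time: 21.05
eef_pos: [525.5, -360.2, 95.7]
eef_rot: [0.717, 0.697, 0.0, 0.0]
ft_force: [-0.0, 0.5, 0.2]
finger_gap: 26.6
```

```bash
python3 - <<'E'
from plan import *
s=st(); snap('wrist','w13.png',(180,380,200,440),2.5);snap('side','s13.png',(240,360,240,400),4)
p,y=plan([(455.5,317.5,95,-9.3,28),(455.5,317.5,40,-9.3,10)],20)
E
```

```text
21.05 [ 525.5 -360.2   95.7] -1.65 tilt [ 0.     0.001 -1.   ] F [-0.   0.5  0.2] gap 26.6 q [-0.03  0.56  0.76  1.62 -0.42  1.13  0.8 ]
end [455.1 317.9  39.7] -9.1 rows 38
[{"jaw":20,"offset":[0,0,0],"delta_rot":[0,0,0.0]},{"jaw":20,"offset":[2,0,0],"delta_rot":[0,0,0.0]},{"jaw":20,"offset":[5,-1,0],"delta_rot":[0,0,0.0]},{"jaw":20,"offset":[9,-1,0],"delta_rot":[0,0,0.0]},{"jaw":20,"offset":[13,-2,0],"delta_rot":[0,0,0.01]},{"jaw":20,"offset":[18,-2,0],"delta_rot":[0,0,-0.0]},{"jaw":20,"offset":[23,-4,0],"delta_rot":[0,0,0.0]},{"jaw":20,"offset":[28,-4,0],"delta_rot":[0,0,0.01]},{"jaw":20,"offset":[32,-4,0],"delta_rot":[0,0,0.01]},{"jaw":20,"offset":[36,-6,0],"delta_rot":[0,0,0.0]}]
[{"jaw":20,"offset":[40,-7,0],"delta_rot":[0,0,0.01]},{"jaw":20,"offset":[42,-7,0],"delta_rot":[0,0,0.01]},{"jaw":20,"offset":[43,-8,0],"delta_rot":[0,0,0.01]},{"jaw":20,"offset":[45,-9,0],"delta_rot":[0,0,0.01]},{"jaw":20,"offset":[45,-9,0],"delta_rot":[0,0,0.01]},{"jaw":20,"offset":[43,-9,0],"delta_rot":[0,0,0.0]},{"jaw":20,"offset":[42,-9,0],"delta_rot":[0,0,0.01]},{"jaw":20,"offset":[39,-9,0],"delta
[... 438 characters left out ...]
"jaw":20,"offset":[2,0,0],"delta_rot":[0,0,0.0]},{"jaw":20,"offset":[1,-1,0],"delta_rot":[0,0,0.0]},{"jaw":20,"offset":[0,0,0],"delta_rot":[0,0,0.0]},{"jaw":20,"offset":[0,0,3],"delta_rot":[0,0,0.0]}]
[{"jaw":20,"offset":[0,0,6],"delta_rot":[0,0,0.0]},{"jaw":20,"offset":[0,0,8],"delta_rot":[0,0,0.0]},{"jaw":20,"offset":[0,0,10],"delta_rot":[0,0,0.0]},{"jaw":20,"offset":[0,0,10],"delta_rot":[0,0,0.0]},{"jaw":20,"offset":[0,0,9],"delta_rot":[0,0,0.0]},{"jaw":20,"offset":[0,0,6],"delta_rot":[0,0,0.0]},{"jaw":20,"offset":[0,0,2],"delta_rot":[0,0,0.0]},{"jaw":20,"offset":[0,0,1],"delta_rot":[0,0,0.0]},{"jaw":20,"offset":[0,0,0],"delta_rot":[0,0,0]},{"jaw":20,"offset":[0,0,0],"delta_rot":[0,0,0]}]
```

View pics/w13.png

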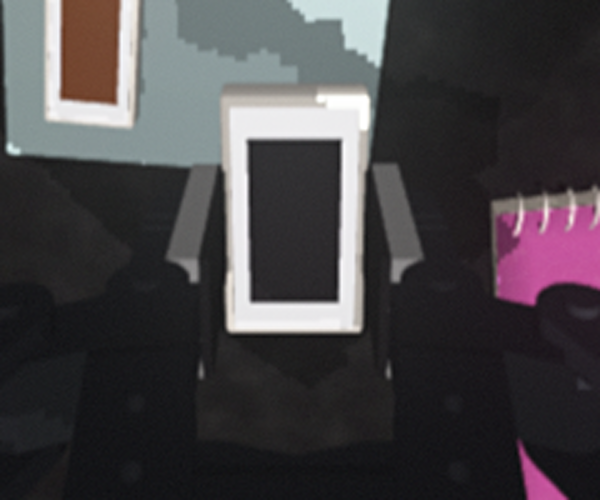

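View pics/s13.png

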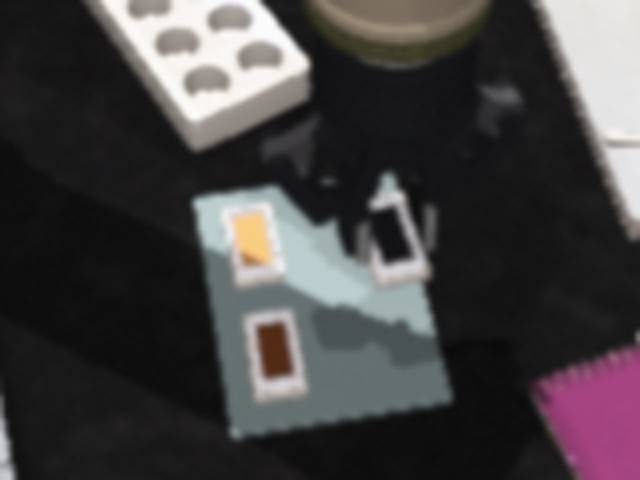

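Call:
move_arm --series '[{"jaw":20,"offset":[1,0,0],"delta_rot":[0,0,0]},{"jaw":20,"offset":[3,0,0],"delta_rot":[0,0,0]},{"jaw":20,"offset":[7,-1,0],"delta_rot":[0,0,0]},{"jaw":20,"offset":[12,-1,0],"delta_rot":[0,0,0]},{"jaw":20,"offset":[18,-2,0],"delta_rot":[0,0,0.01]},{"jaw":20,"offset":[24,-3,0],"delta_rot":[0,0,0]},{"jaw":20,"offset":[30,-4,0],"delta_rot":[0,0,0.01]},{"jaw":20,"offset":[35,-5,0],"delta_rot":[0,0,0.01]},{"jaw":20,"offset":[39,-5,0],"delta_rot":[0,0,0.01]},{"jaw":20,"offset":[42,-6,0],"delta_rot":[0,0,0]}]'

```text
time: 22.15
eef_pos: [508.0, -146.0, 95.2]
eef_rot: [0.731, 0.682, 0.0, -0.0]
ft_force: [1.1, 0.2, -0.4]
finger_gap: 26.8
```

Call:
move_arm --series '[{"jaw":20,"offset":[44,-7,0],"delta_rot":[0,0,0.01]},{"jaw":20,"offset":[45,-7,0],"delta_rot":[0,0,0.01]},{"jaw":20,"offset":[45,-8,0],"delta_rot":[0,0,0.01]},{"jaw":20,"offset":[45,-9,0],"delta_rot":[0,0,0.01]},{"jaw":20,"offset":[45,-9,0],"delta_rot":[0,0,0.01]},{"jaw":20,"offset":[43,-9,0],"delta_rot":[0,0,0]},{"jaw":20,"offset":[41,-9,0],"delta_rot":[0,0,0.01]},{"jaw":20,"offset":[37,-9,0],"delta_rot":[0,0,0.01]},{"jaw":20,"offset":[32,-8,0],"delta_rot":[0,0,0.01]},{"jaw":20,"offset":[27,-7,0],"delta_rot":[0,0,0]}]'

```text
time: 23.15
eef_pos: [468.6, 265.3, 95.3]
eef_rot: [0.757, 0.653, 0.0, -0.0]
ft_force: [0.8, -0.4, -0.8]
finger_gap: 26.3
```

```bash
python3 - <<'E'
from plan import *
s=st()
p,y=plan([(455.5,317.5,95,-9.3,5),(455.5,317.5,25,-9.3,5)],20)
E
```

```text
23.15 [468.6 265.3  95.3] -8.42 tilt [ 0.001 -0.    -1.   ] F [ 0.8 -0.4 -0.8] gap 26.3 q [-1.13  0.3   0.61  1.88 -0.2   1.03 -0.58]
end [455.3 317.9  25.3] -9.56 rows 10
[{"jaw":20,"offset":[3,-1,0],"delta_rot":[0,0,0.0]},{"jaw":20,"offset":[13,-6,0],"delta_rot":[0,0,0.0]},{"jaw":20,"offset":[18,-7,0],"delta_rot":[0,0,0.01]},{"jaw":20,"offset":[13,-6,0],"delta_rot":[0,0,0.0]},{"jaw":20,"offset":[3,-1,0],"delta_rot":[0,0,0.01]},{"jaw":20,"offset":[0,0,4],"delta_rot":[0,0,-0.0]},{"jaw":20,"offset":[0,0,18],"delta_rot":[0,0,-0.0]},{"jaw":20,"offset":[0,0,26],"delta_rot":[0,0,-0.0]},{"jaw":20,"offset":[0,0,18],"delta_rot":[0,0,-0.0]},{"jaw":20,"offset":[0,0,4],"delta_rot":[0,0,-0.0]}]
```

Call:
move_arm --series '[{"jaw":20,"offset":[16,-5,0],"delta_rot":[0,0,0]},{"jaw":20,"offset":[15,-6,0],"delta_rot":[0,0,0]},{"jaw":20,"offset":[11,-5,0],"delta_rot":[0,0,0.01]},{"jaw":20,"offset":[6,-4,0],"delta_rot":[0,0,0]},{"jaw":20,"offset":[2,-1,0],"delta_rot":[0,0,0]},{"jaw":20,"offset":[0,0,5],"delta_rot":[0,0,0]},{"jaw":20,"offset":[0,0,15],"delta_rot":[0,0,0]},{"jaw":20,"offset":[0,0,20],"delta_rot":[0,0,0]},{"jaw":20,"offset":[0,0,18],"delta_rot":[0,0,0]},{"jaw":20,"offset":[0,0,6],"delta_rot":[0,0,0]}]'

```text
time: 24.15
eef_pos: [455.9, 313.3, 28.6]
eef_rot: [0.761, 0.648, -0.002, 0.0]
ft_force: [0.6, -0.4, -0.8]
finger_gap: 26.5
```

```bash
python3 - <<'E'
from plan import *
s=st();snap('wrist','w14.png',(100,360,180,460),2.5)
E
```

```text
24.15 [455.9 313.3  28.6] -9.17 tilt [-0.003 -0.002 -1.   ] F [ 0.6 -0.4 -0.8] gap 26.5 q [-1.15  0.43  0.55  1.88 -0.28  0.92 -0.62]
```

View pics/w14.png

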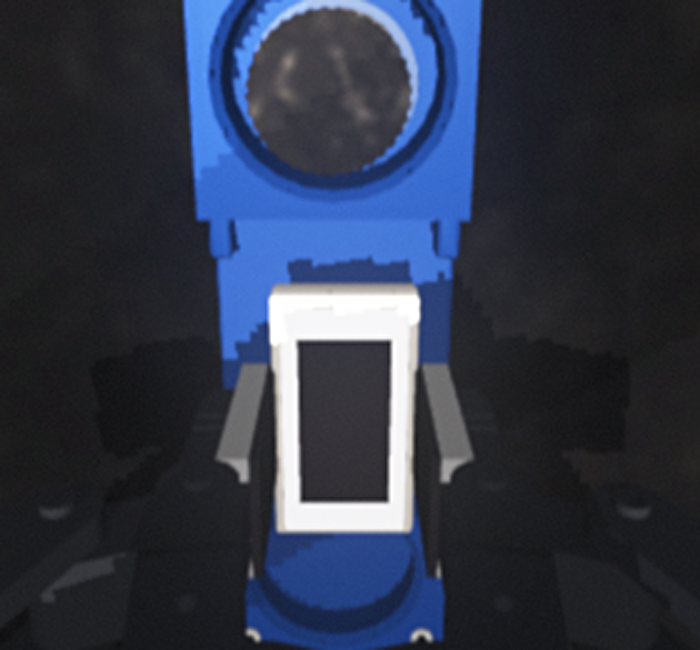

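Call:
move_arm --series '[{"jaw":20,"offset":[2,0,0],"delta_rot":[0,0,0]},{"jaw":20,"offset":[2,0,1],"delta_rot":[0,0,0]},{"jaw":20,"offset":[0,0,4],"delta_rot":[0,0,0]},{"jaw":20,"offset":[0,0,6],"delta_rot":[0,0,0]},{"jaw":20,"offset":[0,0,5],"delta_rot":[0,0,0]},{"jaw":20,"offset":[0,0,3],"delta_rot":[0,0,0]},{"jaw":20,"offset":[0,0,2],"delta_rot":[0,0,0]},{"jaw":20,"offset":[0,0,1],"delta_rot":[0,0,0]},{"jaw":20,"offset":[0,0,1],"delta_rot":[0,0,0]},{"jaw":20,"offset":[0,0,0],"delta_rot":[0,0,0]}]'

```text
time: 25.2
eef_pos: [457.6, 319.1, 8.3]
eef_rot: [0.761, 0.649, 0.0, -0.0]
ft_force: [-0.2, -0.2, -0.1]
finger_gap: 26.5
```

```bash
python3 - <<'E'
from plan import *
s=st();snap('wrist','w15.png',(100,360,180,460),2.5)
E
```

```text
25.2 [457.6 319.1   8.3] -9.11 tilt [ 0.  0. -1.] F [-0.2 -0.2 -0.1] gap 26.5 q [-1.14  0.46  0.54  1.88 -0.3   0.88 -0.61]
```

View pics/w15.png

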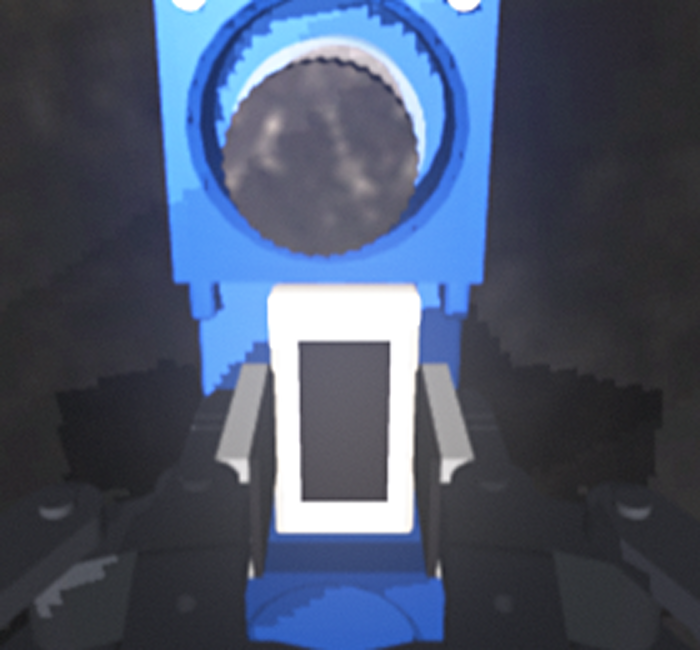

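Call:
move_arm --series '[{"jaw":20,"offset":[-1,-1,0],"delta_rot":[0,0,0]},{"jaw":20,"offset":[-1,-1,0],"delta_rot":[0,0,0]},{"jaw":20,"offset":[0,0,1],"delta_rot":[0,0,0]},{"jaw":20,"offset":[0,0,1],"delta_rot":[0,0,0]},{"jaw":20,"offset":[0,0,1],"delta_rot":[0,0,0]},{"jaw":20,"offset":[0,0,0.5],"delta_rot":[0,0,0]},{"jaw":20,"offset":[0,0,0],"delta_rot":[0,0,0]},{"jaw":20,"offset":[0,0,0],"delta_rot":[0,0,0]},{"jaw":20,"offset":[0,0,0],"delta_rot":[0,0,0]},{"jaw":20,"offset":[0,0,0],"delta_rot":[0,0,0]}]'

```text
time: 26.25
eef_pos: [455.3, 317.4, 4.8]
eef_rot: [0.761, 0.649, 0.0, -0.0]
ft_force: [-0.1, -0.0, -0.4]
finger_gap: 26.7
```

Call:
move_arm --series '[{"jaw":20,"offset":[0,0,0.5],"delta_rot":[0,0,0]},{"jaw":20,"offset":[0,0,0.5],"delta_rot":[0,0,0]},{"jaw":20,"offset":[0,0,0.5],"delta_rot":[0,0,0]},{"jaw":20,"offset":[0,0,0],"delta_rot":[0,0,0]},{"jaw":26,"offset":[0,0,0],"delta_rot":[0,0,0]},{"jaw":29,"offset":[0,0,0],"delta_rot":[0,0,0]},{"jaw":32,"offset":[0,0,0],"delta_rot":[0,0,0]},{"jaw":36,"offset":[0,0,0],"delta_rot":[0,0,0]},{"jaw":42,"offset":[0,0,0],"delta_rot":[0,0,0]},{"jaw":42,"offset":[0,0,0],"delta_rot":[0,0,0]}]'

```text
time: 27.25
eef_pos: [455.1, 317.3, 3.1]
eef_rot: [0.761, 0.649, -0.0, 0.0]
ft_force: [-0.8, 0.7, 0.7]
finger_gap: 42.1
```

Call:
move_arm --series '[{"jaw":44,"offset":[0,0,-2],"delta_rot":[0,0,0]},{"jaw":44,"offset":[0,0,-6],"delta_rot":[0,0,0]},{"jaw":44,"offset":[0,0,-12],"delta_rot":[0,0,0]},{"jaw":50,"offset":[0,0,-18],"delta_rot":[0,0,0]},{"jaw":50,"offset":[0,0,-20],"delta_rot":[0,0,0]},{"jaw":50,"offset":[0,0,-20],"delta_rot":[0,0,0]},{"jaw":50,"offset":[0,0,-18],"delta_rot":[0,0,0]},{"jaw":50,"offset":[0,0,-12],"delta_rot":[0,0,0]},{"jaw":50,"offset":[0,0,-6],"delta_rot":[0,0,0]},{"jaw":50,"offset":[0,0,-2],"delta_rot":[0,0,0]}]'

```text
time: 28.25
eef_pos: [455.4, 317.5, 119.9]
eef_rot: [0.761, 0.649, 0.0, -0.0]
ft_force: [-0.7, -0.1, -1.1]
finger_gap: 50.0
```

```bash
python3 - <<'E'
from plan import *
s=st();c=cam('wrist',s);im=snap('wrist','w16.png',(50,360,180,460),1.9)
print(proj(c,(455.6,317.6,12)),proj(c,(446,261,14)))
plan([(537,-280,125,-2,24)],50)
E
```

```text
28.25 [455.4 317.5 119.9] -9.1 tilt [ 0.001  0.    -1.   ] F [-0.7 -0.1 -1.1] gap 50.0 q [-1.2   0.3   0.6   1.81 -0.19  1.09 -0.69]
[317.77870237 199.08314253] [317.1590218  261.34316185]
end [ 537.4 -280.3  124.6] -2.23 rows 24
[{"jaw":50,"offset":[0,0,0],"delta_rot":[0,0,-0.0]},{"jaw":50,"offset":[-3,1,0],"delta_rot":[0,0,-0.0]},{"jaw":50,"offset":[-6,2,0],"delta_rot":[0,0,-0.0]},{"jaw":50,"offset":[-11,3,0],"delta_rot":[0,0,-0.0]},{"jaw":50,"offset":[-17,5,0],"delta_rot":[0,0,-0.01]},{"jaw":50,"offset":[-23,7,-1],"delta_rot":[0,0,-0.0]},{"jaw":50,"offset":[-28,8,0],"delta_rot":[0,0,-0.01]},{"jaw":50,"offset":[-33,10,0],"delta_rot":[0,0,-0.01]},{"jaw":50,"offset":[-38,10,0],"delta_rot":[0,0,-0.0]},{"jaw":50,"offset":[-42,11,-1],"delta_rot":[0,0,-0.01]}]
[{"jaw":50,"offset":[-44,12,0],"delta_rot":[0,0,-0.01]},{"jaw":50,"offset":[-46,11,-1],"delta_rot":[0,0,-0.01]},{"jaw":50,"offset":[-45,11,0],"delta_rot":[0,0,-0.01]},{"jaw":50,"offset":[-45,10,-1],"delta_rot":[0,0,-0.01]},{"jaw":50,"offset":[-42,9,0],"delta_rot":[0,0,-0.01]},{"jaw":50,"offset":[-38,8,0],"delta_rot":[0,0,-0.01]},{"jaw":50,"offset":[-34,7,-1],"delta_rot":[0,0,-0.01]},{"jaw":50,"offset":[-29,5,0],"delta_rot":[0,0,-0.0]},{"jaw":50,"offset":[-23,5,0],"delta_rot":[0,0,-0.01]},{"jaw":50,"offset":[-18,3,0],"delta_rot":[0,0,0.0]}]
[{"jaw":50,"offset":[-11,2,0],"delta_rot":[0,0,-0.0]},{"jaw":50,"offset":[-7,1,0],"delta_rot":[0,0,-0.0]},{"jaw":50,"offset":[-2,1,0],"delta_rot":[0,0,-0.0]},{"jaw":50,"offset":[-1,0,0],"delta_rot":[0,0,-0.0]},{"jaw":50,"offset":[0,0,0],"delta_rot":[0,0,0]},{"jaw":50,"offset":[0,0,0],"delta_rot":[0,0,0]},{"jaw":50,"offset":[0,0,0],"delta_rot":[0,0,0]},{"jaw":50,"offset":[0,0,0],"delta_rot":[0,0,0]},{"jaw":50,"offset":[0,0,0],"delta_rot":[0,0,0]},{"jaw":50,"offset":[0,0,0],"delta_rot":[0,0,0]}]
```

View pics/w16.png

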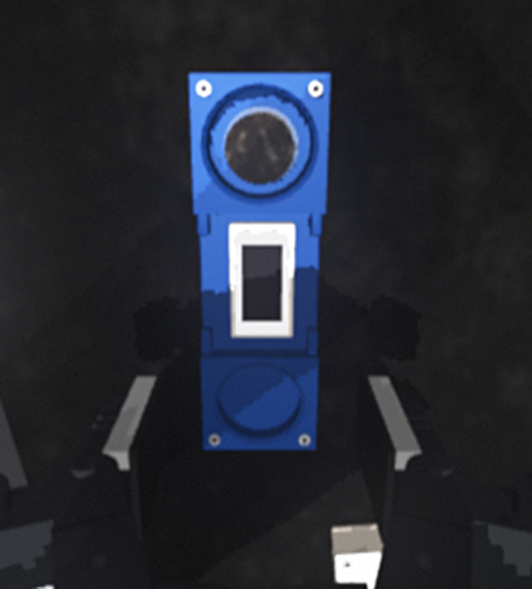

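Call:
move_arm --series '[{"jaw":50,"offset":[-1,0,0],"delta_rot":[0,0,0]},{"jaw":50,"offset":[-3,1,0],"delta_rot":[0,0,0]},{"jaw":50,"offset":[-6,2,0],"delta_rot":[0,0,0]},{"jaw":50,"offset":[-11,3,0],"delta_rot":[0,0,0]},{"jaw":50,"offset":[-17,5,0],"delta_rot":[0,0,-0.01]},{"jaw":50,"offset":[-23,7,0],"delta_rot":[0,0,0]},{"jaw":50,"offset":[-28,8,0],"delta_rot":[0,0,-0.01]},{"jaw":50,"offset":[-33,10,0],"delta_rot":[0,0,-0.01]},{"jaw":50,"offset":[-38,10,0],"delta_rot":[0,0,0]},{"jaw":50,"offset":[-42,11,0],"delta_rot":[0,0,-0.01]}]'

```text
time: 29.3
eef_pos: [483.0, 107.4, 119.2]
eef_rot: [0.748, 0.664, 0.0, -0.0]
ft_force: [0.8, -0.6, 0.1]
finger_gap: 50.2
```

Call:
move_arm --series '[{"jaw":50,"offset":[-44,12,0],"delta_rot":[0,0,-0.01]},{"jaw":50,"offset":[-46,11,0],"delta_rot":[0,0,-0.01]},{"jaw":50,"offset":[-45,11,0],"delta_rot":[0,0,-0.01]},{"jaw":50,"offset":[-45,10,0],"delta_rot":[0,0,-0.01]},{"jaw":50,"offset":[-42,9,0],"delta_rot":[0,0,-0.01]},{"jaw":50,"offset":[-38,8,0],"delta_rot":[0,0,-0.01]},{"jaw":50,"offset":[-34,7,0],"delta_rot":[0,0,-0.01]},{"jaw":50,"offset":[-29,5,0],"delta_rot":[0,0,0]},{"jaw":50,"offset":[-23,5,0],"delta_rot":[0,0,-0.01]},{"jaw":50,"offset":[-18,3,0],"delta_rot":[0,0,0]}]'

```text
time: 30.3
eef_pos: [532.9, -262.9, 119.1]
eef_rot: [0.721, 0.692, -0.0, 0.0]
ft_force: [0.5, 0.0, 0.6]
finger_gap: 50.1
```

Call:
move_arm --series '[{"jaw":50,"offset":[-11,2,1],"delta_rot":[0,0,0]},{"jaw":50,"offset":[-6,1,3],"delta_rot":[0,0,0]},{"jaw":50,"offset":[-2,1,4],"delta_rot":[0,0,0]},{"jaw":50,"offset":[-1,0,5],"delta_rot":[0,0,0]},{"jaw":50,"offset":[0,0,5],"delta_rot":[0,0,0]},{"jaw":50,"offset":[0,0,5],"delta_rot":[0,0,0]},{"jaw":50,"offset":[0,0,3],"delta_rot":[0,0,0]},{"jaw":50,"offset":[0,0,2],"delta_rot":[0,0,0]},{"jaw":50,"offset":[0,0,0],"delta_rot":[0,0,0]},{"jaw":50,"offset":[0,0,0],"delta_rot":[0,0,0]}]'

```text
time: 31.3
eef_pos: [537.3, -280.3, 91.4]
eef_rot: [0.721, 0.693, 0.0, 0.0]
ft_force: [1.0, 0.7, 0.2]
finger_gap: 50.2
```

```bash
python3 - <<'E'
from plan import *
s=st();c=cam('wrist',s);im=snap('wrist','w17.png',(50,360,180,460),1.9)
print(proj(c,(537,-279.5,29)))
E
```

```text
31.3 [ 537.3 -280.3   91.4] -2.23 tilt [ 0.  0. -1.] F [1.  0.7 0.2] gap 50.2 q [-0.22  0.51  0.81  1.71 -0.41  1.1   0.68]
[317.06181914 217.34006297]
```

View pics/w17.png

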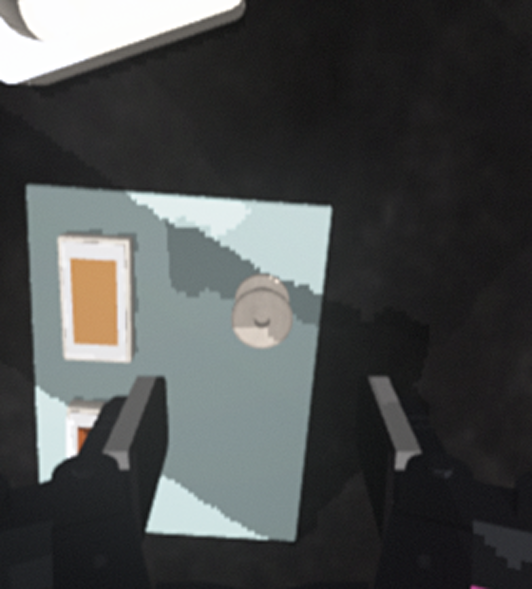

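Call:
move_arm --series '[{"jaw":44,"offset":[1,0,3],"delta_rot":[0,0,0]},{"jaw":44,"offset":[0,0,8],"delta_rot":[0,0,0]},{"jaw":44,"offset":[0,0,14],"delta_rot":[0,0,0]},{"jaw":44,"offset":[0,0,17],"delta_rot":[0,0,0]},{"jaw":44,"offset":[0,0,17],"delta_rot":[0,0,0]},{"jaw":44,"offset":[0,0,13],"delta_rot":[0,0,0]},{"jaw":44,"offset":[0,0,8],"delta_rot":[0,0,0]},{"jaw":44,"offset":[0,0,5],"delta_rot":[0,0,0]},{"jaw":44,"offset":[0,0,1],"delta_rot":[0,0,0]},{"jaw":44,"offset":[0,0,0],"delta_rot":[0,0,0]}]'

```text
time: 32.35
eef_pos: [537.5, -279.6, 5.6]
eef_rot: [0.721, 0.693, 0.0, 0.0]
ft_force: [-0.4, -0.6, -0.2]
finger_gap: 44.1
```

Call:
move_arm --series '[{"jaw":40,"offset":[0,0,0],"delta_rot":[0,0,0]},{"jaw":34,"offset":[0,0,0],"delta_rot":[0,0,0]},{"jaw":28,"offset":[0,0,0],"delta_rot":[0,0,0]},{"jaw":24,"offset":[0,0,0],"delta_rot":[0,0,0]},{"jaw":18,"offset":[0,0,0],"delta_rot":[0,0,0]},{"jaw":16,"offset":[0,0,0],"delta_rot":[0,0,0]},{"jaw":16,"offset":[0,0,0],"delta_rot":[0,0,0]},{"jaw":16,"offset":[0,0,0],"delta_rot":[0,0,0]},{"jaw":16,"offset":[0,0,0],"delta_rot":[0,0,0]},{"jaw":16,"offset":[0,0,0],"delta_rot":[0,0,0]}]'

```text
time: 33.35
eef_pos: [537.5, -279.4, 5.5]
eef_rot: [0.721, 0.693, 0.0, 0.0]
ft_force: [-0.7, 2.3, 6.1]
finger_gap: 21.1
```

```bash
python3 - <<'E'
from plan import *
s=st();c=cam('wrist',s);im=snap('wrist','w18.png',(150,360,180,460),2)
E
```

```text
33.35 [ 537.5 -279.4    5.5] -2.24 tilt [ 0.  0. -1.] F [-0.7  2.3  6.1] gap 21.1 q [-0.16  0.62  0.73  1.76 -0.5   0.96  0.74]
```

View pics/w18.png

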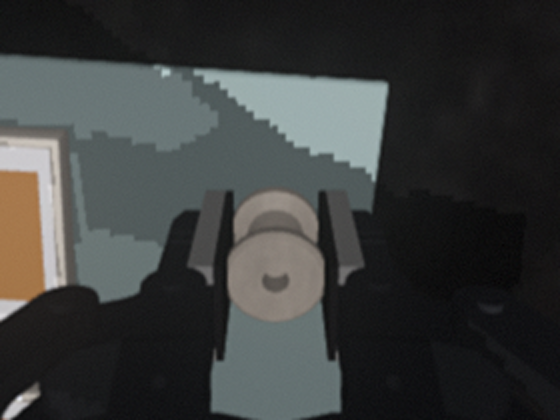

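```bash
python3 - <<'E'
from plan import *
s=ctrl.sense();c=cam('wrist',s)
M=R.from_quat(s['eef_rot']).as_matrix();p=s['eef_pos']
for x in (11,0,-11):
  for z in (0,-3,-6,-10,-20,-30,-38): print(x,z,proj(c,p+M@np.array([x,-11.5,z])).round(1))
E
```

```text
11 0 [294.9 242.4]
11 -3 [294.5 245. ]
11 -6 [294.1 247.8]
11 -10 [293.5 251.6]
11 -20 [291.9 262. ]
11 -30 [290. 274.]
11 -38 [288.3 285. ]
0 0 [295.4 262.1]
0 -3 [295. 265.]
0 -6 [294.6 268. ]
0 -10 [294.  272.3]
0 -20 [292.5 283.9]
0 -30 [290.7 297.2]
0 -38 [289.1 309.3]
-11 0 [295.8 280.9]
-11 -3 [295.4 284.1]
-11 -6 [295.1 287.4]
-11 -10 [294.5 292.1]
-11 -20 [293.  304.7]
-11 -30 [291.3 319.2]
-11 -38 [289.8 332.3]
```

Call:
move_arm --series '[{"jaw":26,"offset":[0,0,0],"delta_rot":[0,0,0]},{"jaw":30,"offset":[0,0,0],"delta_rot":[0,0,0]},{"jaw":36,"offset":[0,0,0],"delta_rot":[0,0,0]},{"jaw":36,"offset":[0,0,-3],"delta_rot":[0,0,0]},{"jaw":36,"offset":[0,0,-4],"delta_rot":[0,0,0]},{"jaw":32,"offset":[0,0,-1],"delta_rot":[0,0,0]},{"jaw":26,"offset":[0,0,0],"delta_rot":[0,0,0]},{"jaw":20,"offset":[0,0,0],"delta_rot":[0,0,0]},{"jaw":16,"offset":[0,0,0],"delta_rot":[0,0,0]},{"jaw":16,"offset":[0,0,0],"delta_rot":[0,0,0]}]'

```text
time: 34.4
eef_pos: [537.5, -279.4, 13.6]
eef_rot: [0.721, 0.693, 0.0, 0.0]
ft_force: [-1.5, 1.6, 5.8]
finger_gap: 20.9
```

Call:
move_arm --series '[{"jaw":16,"offset":[0,0,0],"delta_rot":[0,0,0]},{"jaw":16,"offset":[0,0,0],"delta_rot":[0,0,0]},{"jaw":16,"offset":[0,0,-2],"delta_rot":[0,0,0]},{"jaw":16,"offset":[0,0,-6],"delta_rot":[0,0,0]},{"jaw":16,"offset":[0,0,-14],"delta_rot":[0,0,0]},{"jaw":16,"offset":[0,0,-20],"delta_rot":[0,0,0]},{"jaw":16,"offset":[0,0,-20],"delta_rot":[0,0,0]},{"jaw":16,"offset":[0,0,-14],"delta_rot":[0,0,0]},{"jaw":16,"offset":[0,0,-6],"delta_rot":[0,0,0]},{"jaw":16,"offset":[0,0,-2],"delta_rot":[0,0,0]}]'

```text
time: 35.4
eef_pos: [537.5, -279.3, 97.9]
eef_rot: [0.721, 0.693, 0.0, 0.0]
ft_force: [-0.1, -0.3, -0.8]
finger_gap: 21.0
```

```bash
python3 - <<'E'
from plan import *
s=st();c=cam('wrist',s);im=snap('wrist','w19.png',(150,360,180,460),2);snap('side','s19.png',(220,340,240,400),4)
p,y=plan([(446,261,95,-5,26)],16)
E
```

```text
35.4 [ 537.5 -279.3   97.9] -2.23 tilt [ 0.     0.001 -1.   ] F [-0.1 -0.3 -0.8] gap 21.0 q [-0.22  0.5   0.81  1.7  -0.4   1.11  0.67]
end [445.9 260.5  95. ] -5.09 rows 26
[{"jaw":16,"offset":[0,0,0],"delta_rot":[0,0,0.0]},{"jaw":16,"offset":[2,0,0],"delta_rot":[0,0,0.0]},{"jaw":16,"offset":[5,-1,0],"delta_rot":[0,0,0.0]},{"jaw":16,"offset":[8,-2,0],"delta_rot":[0,0,0.0]},{"jaw":16,"offset":[13,-3,0],"delta_rot":[0,0,0.0]},{"jaw":16,"offset":[17,-3,0],"delta_rot":[0,0,0.0]},{"jaw":16,"offset":[22,-5,0],"delta_rot":[0,0,0.01]},{"jaw":16,"offset":[26,-6,0],"delta_rot":[0,0,-0.0]},{"jaw":16,"offset":[30,-6,0],"delta_rot":[0,0,0.0]},{"jaw":16,"offset":[33,-8,1],"delta_rot":[0,0,0.0]}]
[{"jaw":16,"offset":[36,-7,0],"delta_rot":[0,0,0.01]},{"jaw":16,"offset":[37,-9,0],"delta_rot":[0,0,0.0]},{"jaw":16,"offset":[38,-9,0],"delta_rot":[0,0,0.0]},{"jaw":16,"offset":[39,-9,0],"delta_rot":[0,0,0.01]},{"jaw":16,"offset":[37,-9,0],"delta_rot":[0,0,0.0]},{"jaw":16,"offset":[36,-8,0],"delta_rot":[0,0,0.0]},{"jaw":16,"offset":[33,-8,1],"delta_rot":[0,0,0.01]},{"jaw":16,"offset":[29,-8,0],"delta_rot":[0,0,0.0]},{"jaw":16,"offset":[26,-6,0],"delta_rot":[0,0,0.0]},{"jaw":16,"offset":[22,-5,0],"delta_rot":[0,0,0.0]}]
[{"jaw":16,"offset":[17,-5,0],"delta_rot":[0,0,0.01]},{"jaw":16,"offset":[12,-3,0],"delta_rot":[0,0,-0.0]},{"jaw":16,"offset":[9,-2,0],"delta_rot":[0,0,-0.0]},{"jaw":16,"offset":[4,-1,0],"delta_rot":[0,0,-0.0]},{"jaw":16,"offset":[2,-1,0],"delta_rot":[0,0,-0.0]},{"jaw":16,"offset":[0,0,0],"delta_rot":[0,0,-0.0]},{"jaw":16,"offset":[0,0,0],"delta_rot":[0,0,0]},{"jaw":16,"offset":[0,0,0],"delta_rot":[0,0,0]},{"jaw":16,"offset":[0,0,0],"delta_rot":[0,0,0]},{"jaw":16,"offset":[0,0,0],"delta_rot":[0,0,0]}]
```

View pics/w19.png

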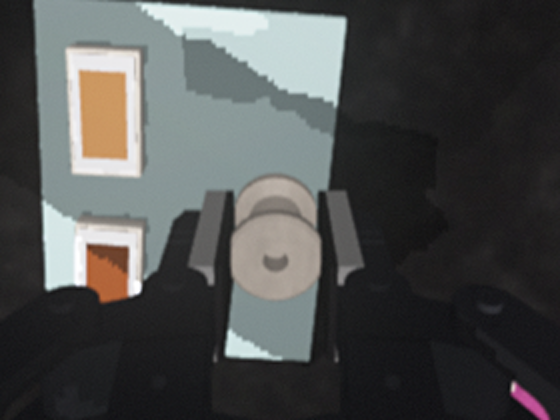

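View pics/s19.png

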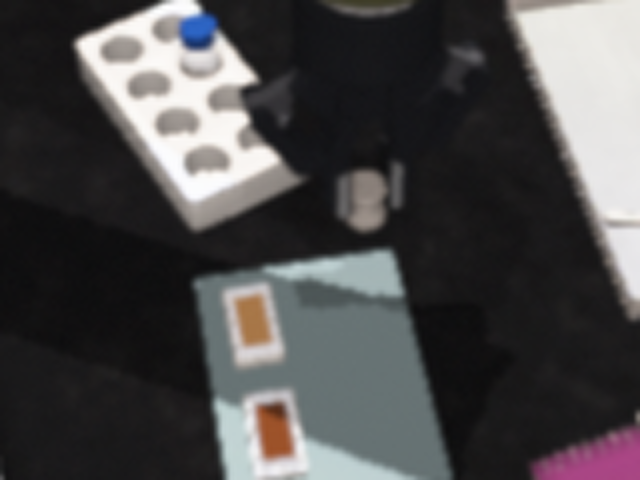

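Call:
move_arm --series '[{"jaw":16,"offset":[1,0,0],"delta_rot":[0,0,0]},{"jaw":16,"offset":[3,-1,0],"delta_rot":[0,0,0]},{"jaw":16,"offset":[7,-1,0],"delta_rot":[0,0,0]},{"jaw":16,"offset":[12,-3,0],"delta_rot":[0,0,0]},{"jaw":16,"offset":[18,-4,0],"delta_rot":[0,0,0]},{"jaw":16,"offset":[24,-5,0],"delta_rot":[0,0,0.01]},{"jaw":16,"offset":[30,-6,0],"delta_rot":[0,0,0]},{"jaw":16,"offset":[35,-7,0],"delta_rot":[0,0,0]},{"jaw":16,"offset":[38,-8,0],"delta_rot":[0,0,0.01]},{"jaw":16,"offset":[40,-8,0],"delta_rot":[0,0,0]}]'

```text
time: 36.5
eef_pos: [503.4, -67.4, 97.1]
eef_rot: [0.728, 0.686, 0.0, -0.0]
ft_force: [0.8, 0.8, -0.0]
finger_gap: 21.1
```

Call:
move_arm --series '[{"jaw":16,"offset":[41,-8,0],"delta_rot":[0,0,0.01]},{"jaw":16,"offset":[41,-9,0],"delta_rot":[0,0,0]},{"jaw":16,"offset":[41,-9,0],"delta_rot":[0,0,0]},{"jaw":16,"offset":[40,-9,0],"delta_rot":[0,0,0.01]},{"jaw":16,"offset":[38,-9,0],"delta_rot":[0,0,0]},{"jaw":16,"offset":[34,-8,0],"delta_rot":[0,0,0]},{"jaw":16,"offset":[29,-7,0],"delta_rot":[0,0,0.01]},{"jaw":16,"offset":[23,-6,0],"delta_rot":[0,0,0]},{"jaw":16,"offset":[17,-4,0],"delta_rot":[0,0,0]},{"jaw":16,"offset":[12,-3,0],"delta_rot":[0,0,0]}]'

```text
time: 37.5
eef_pos: [455.1, 252.5, 97.2]
eef_rot: [0.737, 0.676, 0.0, -0.0]
ft_force: [0.2, -0.5, -0.9]
finger_gap: 21.0
```

```bash
python3 - <<'E'
from plan import *
s=st()
p,y=plan([(446,260.8,95,-5,4),(446,260.8,40,-5,6)],16)
E
```

```text
37.5 [455.1 252.5  97.2] -5.01 tilt [ 0. -0. -1.] F [ 0.2 -0.5 -0.9] gap 21.0 q [-1.19  0.26  0.68  1.92 -0.19  1.02 -0.52]
end [445.8 260.3  40.2] -5.01 rows 10
[{"jaw":16,"offset":[1,-1,0],"delta_rot":[0,0,-0.0]},{"jaw":16,"offset":[3,-4,1],"delta_rot":[0,0,-0.0]},{"jaw":16,"offset":[3,-4,1],"delta_rot":[0,0,-0.0]},{"jaw":16,"offset":[0,-1,0],"delta_rot":[0,0,-0.0]},{"jaw":16,"offset":[0,0,2],"delta_rot":[0,0,-0.0]},{"jaw":16,"offset":[0,0,10],"delta_rot":[0,0,-0.0]},{"jaw":16,"offset":[0,0,16],"delta_rot":[0,0,-0.0]},{"jaw":16,"offset":[0,0,16],"delta_rot":[0,0,-0.0]},{"jaw":16,"offset":[0,0,9],"delta_rot":[0,0,-0.0]},{"jaw":16,"offset":[0,0,2],"delta_rot":[0,0,-0.0]}]
```

Call:
move_arm --series '[{"jaw":16,"offset":[4,-4,0],"delta_rot":[0,0,0]},{"jaw":16,"offset":[1,-3,1],"delta_rot":[0,0,0]},{"jaw":16,"offset":[0,-1,3],"delta_rot":[0,0,0]},{"jaw":16,"offset":[0,0,6],"delta_rot":[0,0,0]},{"jaw":16,"offset":[0,0,10],"delta_rot":[0,0,0]},{"jaw":16,"offset":[0,0,14],"delta_rot":[0,0,0]},{"jaw":16,"offset":[0,0,12],"delta_rot":[0,0,0]},{"jaw":16,"offset":[0,0,8],"delta_rot":[0,0,0]},{"jaw":16,"offset":[0,0,3],"delta_rot":[0,0,0]},{"jaw":16,"offset":[0,0,0],"delta_rot":[0,0,0]}]'

```text
time: 38.5
eef_pos: [448.3, 256.4, 39.8]
eef_rot: [0.738, 0.675, -0.0, 0.0]
ft_force: [0.0, -0.1, -0.7]
finger_gap: 21.1
```

```bash
python3 - <<'E'
from plan import *
s=st();c=cam('wrist',s);im=snap('wrist','w20.png',(50,360,180,460),1.9)
E
```

```text
38.5 [448.3 256.4  39.8] -5.11 tilt [-0.001 -0.    -1.   ] F [ 0.  -0.1 -0.7] gap 21.1 q [-1.17  0.34  0.64  1.97 -0.26  0.91 -0.48]
```

View pics/w20.png

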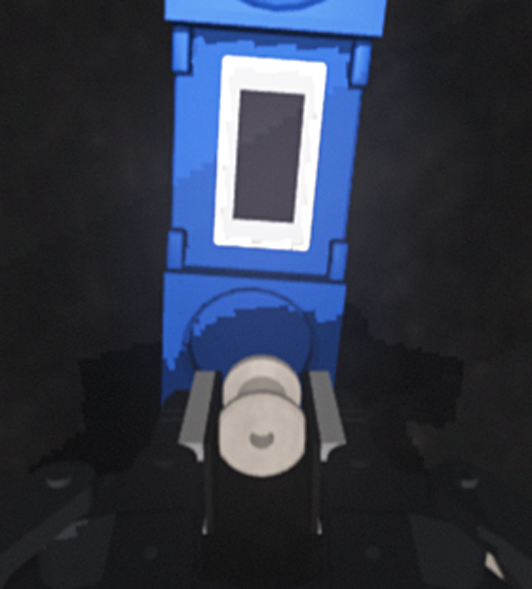

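Call:
move_arm --series '[{"jaw":16,"offset":[2,-1,0],"delta_rot":[0,0,0]},{"jaw":16,"offset":[2,-2,0],"delta_rot":[0,0,0]},{"jaw":16,"offset":[0,0,1],"delta_rot":[0,0,0]},{"jaw":16,"offset":[0,0,3],"delta_rot":[0,0,0]},{"jaw":16,"offset":[0,0,3],"delta_rot":[0,0,0]},{"jaw":16,"offset":[0,0,3],"delta_rot":[0,0,0]},{"jaw":16,"offset":[0,0,2],"delta_rot":[0,0,0]},{"jaw":16,"offset":[0,0,1],"delta_rot":[0,0,0]},{"jaw":16,"offset":[0,0,0],"delta_rot":[0,0,0]},{"jaw":16,"offset":[0,0,0],"delta_rot":[0,0,0]}]'

```text
time: 39.55
eef_pos: [445.8, 260.9, 27.4]
eef_rot: [0.738, 0.675, 0.0, -0.0]
ft_force: [-0.2, -0.7, -0.2]
finger_gap: 20.9
```

```bash
python3 - <<'E'
from plan import *
s=st();c=cam('wrist',s);im=snap('wrist','w21.png',(50,360,180,460),1.9)
E
```

```text
39.55 [445.8 260.9  27.4] -5.1 tilt [ 0.  0. -1.] F [-0.2 -0.7 -0.2] gap 20.9 q [-1.17  0.36  0.63  1.98 -0.28  0.88 -0.47]
```

View pics/w21.png

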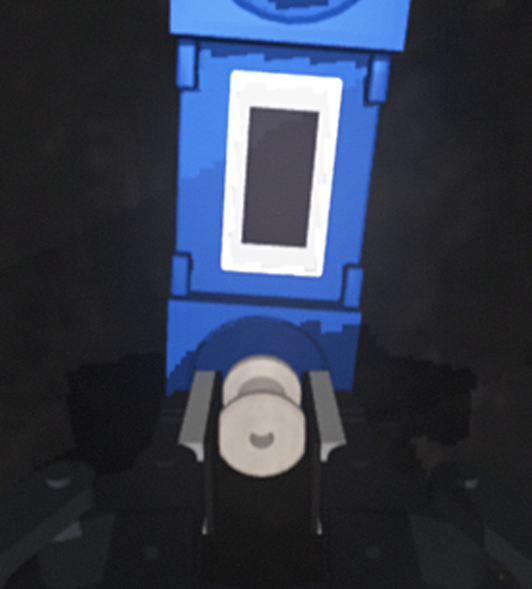

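Call:
move_arm --series '[{"jaw":16,"offset":[0,0,2],"delta_rot":[0,0,0]},{"jaw":16,"offset":[0,0,3],"delta_rot":[0,0,0]},{"jaw":16,"offset":[0,0,3],"delta_rot":[0,0,0]},{"jaw":16,"offset":[0,0,2],"delta_rot":[0,0,0]},{"jaw":16,"offset":[0,0,1],"delta_rot":[0,0,0]},{"jaw":16,"offset":[0,0,1],"delta_rot":[0,0,0]},{"jaw":16,"offset":[0,0,0.5],"delta_rot":[0,0,0]},{"jaw":16,"offset":[0,0,0],"delta_rot":[0,0,0]},{"jaw":16,"offset":[0,0,0],"delta_rot":[0,0,0]},{"jaw":16,"offset":[0,0,0],"delta_rot":[0,0,0]}]'

```text
time: 40.6
eef_pos: [445.8, 260.9, 14.9]
eef_rot: [0.738, 0.675, 0.0, -0.0]
ft_force: [-0.3, -0.4, -1.7]
finger_gap: 21.1
```

Lower a touch more, then release and lift.

Call:
move_arm --series '[{"jaw":16,"offset":[0,0,0.5],"delta_rot":[0,0,0]},{"jaw":16,"offset":[0,0,0.5],"delta_rot":[0,0,0]},{"jaw":16,"offset":[0,0,0],"delta_rot":[0,0,0]},{"jaw":16,"offset":[0,0,0],"delta_rot":[0,0,0]},{"jaw":20,"offset":[0,0,0],"delta_rot":[0,0,0]},{"jaw":24,"offset":[0,0,0],"delta_rot":[0,0,0]},{"jaw":28,"offset":[0,0,0],"delta_rot":[0,0,0]},{"jaw":34,"offset":[0,0,0],"delta_rot":[0,0,0]},{"jaw":42,"offset":[0,0,0],"delta_rot":[0,0,0]},{"jaw":50,"offset":[0,0,0],"delta_rot":[0,0,0]}]'

```text
time: 41.6
eef_pos: [445.7, 260.9, 13.7]
eef_rot: [0.738, 0.675, -0.0, -0.0]
ft_force: [-0.9, -0.4, -0.0]
finger_gap: 50.1
```

Call:
move_arm --series '[{"jaw":55,"offset":[0,0,-2],"delta_rot":[0,0,0]},{"jaw":55,"offset":[0,0,-8],"delta_rot":[0,0,0]},{"jaw":60,"offset":[0,0,-16],"delta_rot":[0,0,0]},{"jaw":60,"offset":[0,0,-20],"delta_rot":[0,0,0]},{"jaw":60,"offset":[0,0,-20],"delta_rot":[0,0,0]},{"jaw":60,"offset":[0,0,-16],"delta_rot":[0,0,0]},{"jaw":60,"offset":[0,0,-10],"delta_rot":[0,0,0]},{"jaw":60,"offset":[0,0,-5],"delta_rot":[0,0,0]},{"jaw":60,"offset":[0,0,-2],"delta_rot":[0,0,0]},{"jaw":60,"offset":[0,0,0],"delta_rot":[0,0,0]}]'

```text
time: 42.6
eef_pos: [445.6, 260.8, 112.5]
eef_rot: [0.738, 0.675, -0.0, -0.0]
ft_force: [-0.1, 0.4, -0.7]
finger_gap: 60.1
```

```bash
python3 - <<'E'
from plan import *
s=st();c=cam('wrist',s);im=snap('wrist','w22.png',(50,360,180,460),1.9)
p,y=plan([(488.5,-82,112,15,19)],60)
E
```

```text
42.6 [445.6 260.8 112.5] -5.09 tilt [-0. -0. -1.] F [-0.1  0.4 -0.7] gap 60.1 q [-1.23  0.23  0.69  1.92 -0.16  1.05 -0.56]
end [488.5 -81.8 112.3] 14.96 rows 19
[{"jaw":60,"offset":[0,0,0],"delta_rot":[0,0,-0.0]},{"jaw":60,"offset":[-3,1,0],"delta_rot":[0,0,-0.0]},{"jaw":60,"offset":[-7,1,0],"delta_rot":[0,0,-0.01]},{"jaw":60,"offset":[-12,3,0],"delta_rot":[0,0,-0.01]},{"jaw":60,"offset":[-18,3,0],"delta_rot":[0,0,-0.02]},{"jaw":60,"offset":[-23,4,0],"delta_rot":[0,0,-0.02]},{"jaw":60,"offset":[-27,4,0],"delta_rot":[0,0,-0.03]},{"jaw":60,"offset":[-31,4,0],"delta_rot":[0,0,-0.03]},{"jaw":60,"offset":[-33,3,0],"delta_rot":[0,0,-0.04]},{"jaw":60,"offset":[-34,2,0],"delta_rot":[0,0,-0.03]}]
[{"jaw":60,"offset":[-33,1,0],"delta_rot":[0,0,-0.04]},{"jaw":60,"offset":[-31,-1,0],"delta_rot":[0,0,-0.03]},{"jaw":60,"offset":[-28,-1,0],"delta_rot":[0,0,-0.03]},{"jaw":60,"offset":[-23,-2,0],"delta_rot":[0,0,-0.02]},{"jaw":60,"offset":[-17,-1,0],"delta_rot":[0,0,-0.02]},{"jaw":60,"offset":[-13,-2,0],"delta_rot":[0,0,-0.01]},{"jaw":60,"offset":[-7,-1,0],"delta_rot":[0,0,-0.01]},{"jaw":60,"offset":[-3,0,0],"delta_rot":[0,0,-0.0]},{"jaw":60,"offset":[0,0,0],"delta_rot":[0,0,-0.0]},{"jaw":60,"offset":[0,0,0],"delta_rot":[0,0,0]}]
```

View pics/w22.png

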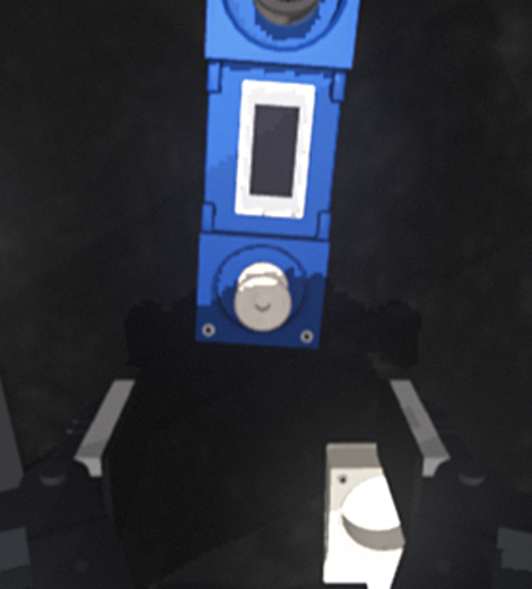

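Blue kit is complete: the nozzle stands in its bore at (263,300) in the crop, and the slide lies in the nest. Next, the blue-capped vial.

Call:
move_arm --series '[{"jaw":60,"offset":[-1,0,0],"delta_rot":[0,0,0]},{"jaw":60,"offset":[-3,1,0],"delta_rot":[0,0,0]},{"jaw":60,"offset":[-7,1,0],"delta_rot":[0,0,-0.01]},{"jaw":60,"offset":[-12,3,0],"delta_rot":[0,0,-0.01]},{"jaw":60,"offset":[-18,3,0],"delta_rot":[0,0,-0.02]},{"jaw":60,"offset":[-23,4,0],"delta_rot":[0,0,-0.02]},{"jaw":60,"offset":[-27,4,0],"delta_rot":[0,0,-0.03]},{"jaw":60,"offset":[-31,4,0],"delta_rot":[0,0,-0.03]},{"jaw":60,"offset":[-33,3,0],"delta_rot":[0,0,-0.04]},{"jaw":60,"offset":[-34,2,0],"delta_rot":[0,0,-0.03]}]'

```text
time: 43.65
eef_pos: [468.9, 69.3, 112.8]
eef_rot: [0.67, 0.742, 0.0, -0.0]
ft_force: [0.6, -0.4, -0.1]
finger_gap: 60.0
```

Call:
move_arm --series '[{"jaw":60,"offset":[-33,1,0],"delta_rot":[0,0,-0.04]},{"jaw":60,"offset":[-31,-1,0],"delta_rot":[0,0,-0.03]},{"jaw":60,"offset":[-28,-1,0],"delta_rot":[0,0,-0.03]},{"jaw":60,"offset":[-23,-2,0],"delta_rot":[0,0,-0.02]},{"jaw":60,"offset":[-17,-1,0],"delta_rot":[0,0,-0.02]},{"jaw":60,"offset":[-13,-2,0],"delta_rot":[0,0,-0.01]},{"jaw":60,"offset":[-7,-1,0],"delta_rot":[0,0,-0.01]},{"jaw":60,"offset":[-2,0,0],"delta_rot":[0,0,0]},{"jaw":60,"offset":[0,0,0],"delta_rot":[0,0,0]},{"jaw":60,"offset":[0,0,0],"delta_rot":[0,0,0]}]'

```text
time: 44.65
eef_pos: [488.4, -81.0, 112.7]
eef_rot: [0.609, 0.793, 0.0, -0.0]
ft_force: [0.2, 0.2, 0.4]
finger_gap: 60.2
```

```bash
python3 - <<'E'
from plan import *
s=st();c=cam('wrist',s);im=snap('wrist','w23.png')
I=im.astype(int); m=(I[:,:,2]>I[:,:,0]+60)
k,l,stt,cen=cv2.connectedComponentsWithStats(m.astype(np.uint8)); 
for i in range(1,k):
    if stt[i,4]>300: print(stt[i],cen[i],onz(c,cen[i],62))
E
```

```text
44.65 [488.4 -81.  112.7] 14.99 tilt [ 0. -0. -1.] F [0.2 0.2 0.4] gap 60.2 q [-0.73  0.2   0.89  1.98 -0.18  1.05  0.5 ]
[301 210  33  31 806] [317.12282878 224.89702233] [488.16121023 -81.20425224  62.        ]
```

View pics/w23.png

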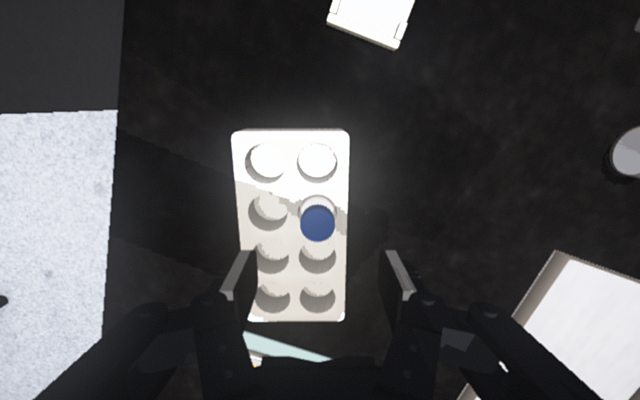

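Call:
move_arm --series '[{"jaw":60,"offset":[0,0,3],"delta_rot":[0,0,0]},{"jaw":60,"offset":[0,0,8],"delta_rot":[0,0,0]},{"jaw":60,"offset":[0,0,13],"delta_rot":[0,0,0]},{"jaw":60,"offset":[0,0,16],"delta_rot":[0,0,0]},{"jaw":60,"offset":[0,0,15],"delta_rot":[0,0,0]},{"jaw":60,"offset":[0,0,12],"delta_rot":[0,0,0]},{"jaw":60,"offset":[0,0,8],"delta_rot":[0,0,0]},{"jaw":60,"offset":[0,0,5],"delta_rot":[0,0,0]},{"jaw":55,"offset":[0,0,1],"delta_rot":[0,0,0]},{"jaw":50,"offset":[0,0,0],"delta_rot":[0,0,0]}]'

```text
time: 45.7
eef_pos: [488.6, -81.7, 32.0]
eef_rot: [0.609, 0.793, 0.0, 0.0]
ft_force: [0.3, -0.0, -0.2]
finger_gap: 50.1
```

Call:
move_arm --series '[{"jaw":45,"offset":[0,0,0],"delta_rot":[0,0,0]},{"jaw":38,"offset":[0,0,0],"delta_rot":[0,0,0]},{"jaw":32,"offset":[0,0,0],"delta_rot":[0,0,0]},{"jaw":28,"offset":[0,0,0],"delta_rot":[0,0,0]},{"jaw":22,"offset":[0,0,0],"delta_rot":[0,0,0]},{"jaw":20,"offset":[0,0,0],"delta_rot":[0,0,0]},{"jaw":20,"offset":[0,0,0],"delta_rot":[0,0,0]},{"jaw":20,"offset":[0,0,0],"delta_rot":[0,0,0]},{"jaw":20,"offset":[0,0,0],"delta_rot":[0,0,0]},{"jaw":20,"offset":[0,0,0],"delta_rot":[0,0,0]}]'

```text
time: 46.7
eef_pos: [488.5, -81.6, 32.1]
eef_rot: [0.609, 0.793, 0.0, -0.0]
ft_force: [-1.8, -0.3, 5.8]
finger_gap: 25.8
```

Call:
move_arm --series '[{"jaw":20,"offset":[0,0,-2],"delta_rot":[0,0,0]},{"jaw":20,"offset":[0,0,-5],"delta_rot":[0,0,0]},{"jaw":20,"offset":[0,0,-10],"delta_rot":[0,0,0]},{"jaw":20,"offset":[0,0,-15],"delta_rot":[0,0,0]},{"jaw":20,"offset":[0,0,-15],"delta_rot":[0,0,0]},{"jaw":20,"offset":[0,0,-12],"delta_rot":[0,0,0]},{"jaw":20,"offset":[0,0,-8],"delta_rot":[0,0,0]},{"jaw":20,"offset":[0,0,-5],"delta_rot":[0,0,0]},{"jaw":20,"offset":[0,0,-3],"delta_rot":[0,0,0]},{"jaw":20,"offset":[0,0,-1],"delta_rot":[0,0,0]}]'

```text
time: 47.7
eef_pos: [488.3, -81.6, 107.8]
eef_rot: [0.609, 0.793, 0.0, -0.0]
ft_force: [-1.4, 0.5, -0.4]
finger_gap: 25.3
```

```bash
python3 - <<'E'
from plan import *
s=st();c=cam('wrist',s);im=snap('wrist','w24.png',(100,360,180,460),1.9)
p,y=plan([(495.5,145,107,0,16)],20)
E
```

```text
47.7 [488.3 -81.6 107.8] 14.96 tilt [ 0. -0. -1.] F [-1.4  0.5 -0.4] gap 25.3 q [-0.73  0.21  0.89  1.98 -0.19  1.04  0.51]
end [495.3 145.4 106.8] 0.06 rows 16
[{"jaw":20,"offset":[0,0,0],"delta_rot":[0,0,0.0]},{"jaw":20,"offset":[3,1,0],"delta_rot":[0,0,0.0]},{"jaw":20,"offset":[8,2,0],"delta_rot":[0,0,0.01]},{"jaw":20,"offset":[12,4,0],"delta_rot":[0,0,0.02]},{"jaw":20,"offset":[16,4,0],"delta_rot":[0,0,0.02]},{"jaw":20,"offset":[21,5,0],"delta_rot":[0,0,0.02]},{"jaw":20,"offset":[24,6,0],"delta_rot":[0,0,0.03]},{"jaw":20,"offset":[26,5,0],"delta_rot":[0,0,0.03]},{"jaw":20,"offset":[26,4,0],"delta_rot":[0,0,0.03]},{"jaw":20,"offset":[24,3,1],"delta_rot":[0,0,0.03]}]
[{"jaw":20,"offset":[22,3,0],"delta_rot":[0,0,0.02]},{"jaw":20,"offset":[17,1,0],"delta_rot":[0,0,0.02]},{"jaw":20,"offset":[13,1,0],"delta_rot":[0,0,0.02]},{"jaw":20,"offset":[7,0,0],"delta_rot":[0,0,0.01]},{"jaw":20,"offset":[3,0,0],"delta_rot":[0,0,0.0]},{"jaw":20,"offset":[1,0,0],"delta_rot":[0,0,0.0]},{"jaw":20,"offset":[0,0,0],"delta_rot":[0,0,0]},{"jaw":20,"offset":[0,0,0],"delta_rot":[0,0,0]},{"jaw":20,"offset":[0,0,0],"delta_rot":[0,0,0]},{"jaw":20,"offset":[0,0,0],"delta_rot":[0,0,0]}]
```

View pics/w24.png

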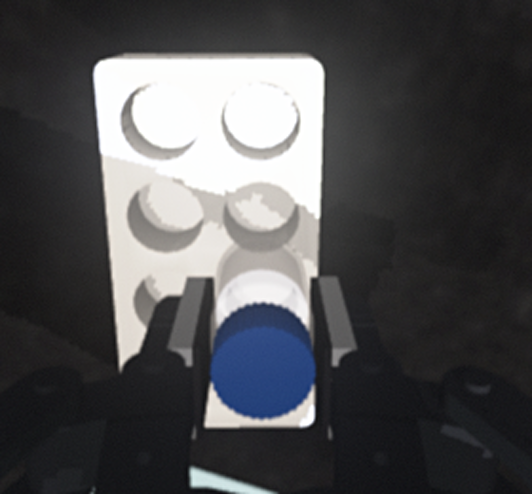

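Call:
move_arm --series '[{"jaw":20,"offset":[1,0,0],"delta_rot":[0,0,0]},{"jaw":20,"offset":[3,1,0],"delta_rot":[0,0,0]},{"jaw":20,"offset":[8,2,0],"delta_rot":[0,0,0.01]},{"jaw":20,"offset":[12,4,0],"delta_rot":[0,0,0.02]},{"jaw":20,"offset":[16,4,0],"delta_rot":[0,0,0.02]},{"jaw":20,"offset":[21,5,0],"delta_rot":[0,0,0.02]},{"jaw":20,"offset":[24,6,0],"delta_rot":[0,0,0.03]},{"jaw":20,"offset":[26,5,0],"delta_rot":[0,0,0.03]},{"jaw":20,"offset":[26,4,0],"delta_rot":[0,0,0.03]},{"jaw":20,"offset":[24,3,0],"delta_rot":[0,0,0.03]}]'

```text
time: 48.75
eef_pos: [492.8, 84.6, 107.5]
eef_rot: [0.682, 0.732, -0.0, -0.0]
ft_force: [-0.5, 0.7, -0.4]
finger_gap: 25.3
```

Call:
move_arm --series '[{"jaw":20,"offset":[22,3,0],"delta_rot":[0,0,0.02]},{"jaw":20,"offset":[17,1,0],"delta_rot":[0,0,0.02]},{"jaw":20,"offset":[12,1,0],"delta_rot":[0,0,0.02]},{"jaw":20,"offset":[7,0,0],"delta_rot":[0,0,0.01]},{"jaw":20,"offset":[3,0,2],"delta_rot":[0,0,0]},{"jaw":20,"offset":[1,0,8],"delta_rot":[0,0,0]},{"jaw":20,"offset":[0,0,12],"delta_rot":[0,0,0]},{"jaw":20,"offset":[0,0,12],"delta_rot":[0,0,0]},{"jaw":20,"offset":[0,0,8],"delta_rot":[0,0,0]},{"jaw":20,"offset":[0,0,3],"delta_rot":[0,0,0]}]'

```text
time: 49.75
eef_pos: [494.5, 144.6, 61.4]
eef_rot: [0.707, 0.707, -0.001, -0.0]
ft_force: [0.0, 0.2, 0.1]
finger_gap: 25.1
```

```bash
python3 - <<'E'
from plan import *
s=st();c=cam('wrist',s);im=snap('wrist','w25.png',(100,360,180,460),1.9)
s=st()
E
```

```text
49.75 [494.5 144.6  61.4] 0.02 tilt [-0.001 -0.002 -1.   ] F [0.  0.2 0.1] gap 25.1 q [-1.04  0.33  0.77  1.97 -0.28  0.96 -0.14]
49.8 [494.7 144.7  61.6] 0.04 tilt [-0.001 -0.001 -1.   ] F [-0.4 -0.5 -1. ] gap 25.7 q [-1.04  0.33  0.77  1.97 -0.28  0.96 -0.14]
```

View pics/w25.png

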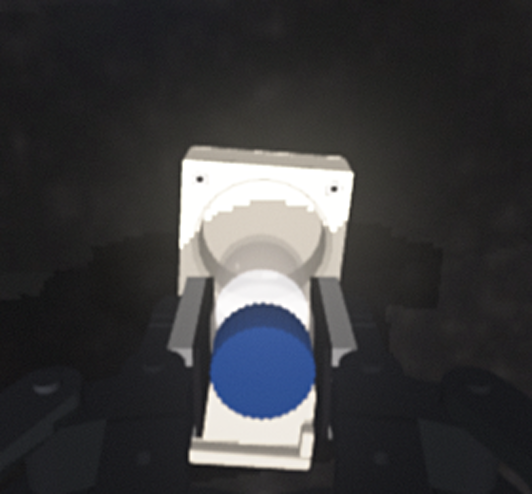

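Call:
move_arm --series '[{"jaw":20,"offset":[0,1,2],"delta_rot":[0,0,0]},{"jaw":20,"offset":[0,0,5],"delta_rot":[0,0,0]},{"jaw":20,"offset":[0,0,7],"delta_rot":[0,0,0]},{"jaw":20,"offset":[0,0,6],"delta_rot":[0,0,0]},{"jaw":20,"offset":[0,0,4],"delta_rot":[0,0,0]},{"jaw":20,"offset":[0,0,3],"delta_rot":[0,0,0]},{"jaw":20,"offset":[0,0,1],"delta_rot":[0,0,0]},{"jaw":20,"offset":[0,0,1],"delta_rot":[0,0,0]},{"jaw":20,"offset":[0,0,1],"delta_rot":[0,0,0]},{"jaw":20,"offset":[0,0,0],"delta_rot":[0,0,0]}]'

```text
time: 50.8
eef_pos: [496.2, 145.3, 32.8]
eef_rot: [0.707, 0.707, 0.0, -0.0]
ft_force: [0.1, 0.7, -0.0]
finger_gap: 25.3
```

```bash
python3 - <<'E'
from plan import *
c=cam('wrist');im=snap('wrist','w26.png',(100,360,180,460),1.9)
s=st()
E
```

```text
50.85 [496.2 145.3  32.9] 0.06 tilt [ 0.  0. -1.] F [-0.9 -0.5  0.1] gap 25.2 q [-1.01  0.38  0.74  1.98 -0.33  0.9  -0.1 ]
```

View pics/w26.png

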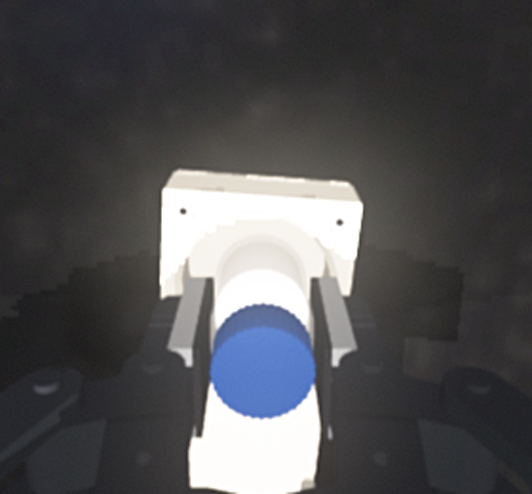

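Inside the bore; foot about 2.5 mm above the floor. Lower gently.

Call:
move_arm --series '[{"jaw":20,"offset":[0,0,1],"delta_rot":[0,0,0]},{"jaw":20,"offset":[0,0,0.5],"delta_rot":[0,0,0]},{"jaw":20,"offset":[0,0,0.5],"delta_rot":[0,0,0]},{"jaw":20,"offset":[0,0,0.5],"delta_rot":[0,0,0]},{"jaw":20,"offset":[0,0,0.5],"delta_rot":[0,0,0]},{"jaw":20,"offset":[0,0,0],"delta_rot":[0,0,0]},{"jaw":20,"offset":[0,0,0],"delta_rot":[0,0,0]},{"jaw":20,"offset":[0,0,0],"delta_rot":[0,0,0]},{"jaw":20,"offset":[0,0,0],"delta_rot":[0,0,0]},{"jaw":20,"offset":[0,0,0],"delta_rot":[0,0,0]}]'

```text
time: 51.85
eef_pos: [496.2, 145.3, 30.1]
eef_rot: [0.707, 0.707, 0.0, -0.0]
ft_force: [-1.8, -0.6, 5.9]
finger_gap: 25.4
```

Call:
move_arm --series '[{"jaw":26,"offset":[0,0,0],"delta_rot":[0,0,0]},{"jaw":30,"offset":[0,0,0],"delta_rot":[0,0,0]},{"jaw":38,"offset":[0,0,0],"delta_rot":[0,0,0]},{"jaw":48,"offset":[0,0,0],"delta_rot":[0,0,0]},{"jaw":58,"offset":[0,0,0],"delta_rot":[0,0,0]},{"jaw":60,"offset":[0,0,-2],"delta_rot":[0,0,0]},{"jaw":60,"offset":[0,0,-10],"delta_rot":[0,0,0]},{"jaw":60,"offset":[0,0,-20],"delta_rot":[0,0,0]},{"jaw":60,"offset":[0,0,-25],"delta_rot":[0,0,0]},{"jaw":60,"offset":[0,0,-23],"delta_rot":[0,0,0]}]'

```text
time: 52.85
eef_pos: [496.3, 145.0, 111.5]
eef_rot: [0.707, 0.707, 0.0, 0.0]
ft_force: [0.3, -0.1, -0.2]
finger_gap: 60.0
```

```bash
python3 - <<'E'
from plan import *
c=cam('wrist');im=snap('wrist','w27.png',(50,360,180,460),1.9)
s=st()
p,y=plan([(471,-277,112,-5.5,20)],60)
E
```

```text
52.9 [498.2 145.4 114.8] -0.0 tilt [ 0.002  0.004 -1.   ] F [ 3.5 -0.7  3.1] gap 59.7 q [-1.08  0.25  0.81  1.92 -0.2   1.06 -0.19]
end [ 470.9 -276.9  111.8] -5.73 rows 20
[{"jaw":60,"offset":[0,0,0],"delta_rot":[0,0,0.0]},{"jaw":60,"offset":[-4,0,0],"delta_rot":[0,0,0.0]},{"jaw":60,"offset":[-7,-1,0],"delta_rot":[0,0,0.0]},{"jaw":60,"offset":[-13,-1,0],"delta_rot":[0,0,0.01]},{"jaw":60,"offset":[-20,-1,0],"delta_rot":[0,0,-0.0]},{"jaw":60,"offset":[-25,-1,0],"delta_rot":[0,0,0.01]},{"jaw":60,"offset":[-30,-1,1],"delta_rot":[0,0,0.0]},{"jaw":60,"offset":[-35,-2,0],"delta_rot":[0,0,0.01]},{"jaw":60,"offset":[-38,-1,0],"delta_rot":[0,0,0.01]},{"jaw":60,"offset":[-39,-1,0],"delta_rot":[0,0,0.01]}]
[{"jaw":60,"offset":[-40,-1,1],"delta_rot":[0,0,0.01]},{"jaw":60,"offset":[-38,0,0],"delta_rot":[0,0,0.01]},{"jaw":60,"offset":[-35,0,0],"delta_rot":[0,0,0.0]},{"jaw":60,"offset":[-30,1,0],"delta_rot":[0,0,0.01]},{"jaw":60,"offset":[-25,0,1],"delta_rot":[0,0,0.01]},{"jaw":60,"offset":[-20,0,0],"delta_rot":[0,0,0.0]},{"jaw":60,"offset":[-13,1,0],"delta_rot":[0,0,0.0]},{"jaw":60,"offset":[-7,0,0],"delta_rot":[0,0,0.01]},{"jaw":60,"offset":[-4,0,0],"delta_rot":[0,0,-0.0]},{"jaw":60,"offset":[0,0,0],"delta_rot":[0,0,-0.0]}]
```

View pics/w27.png

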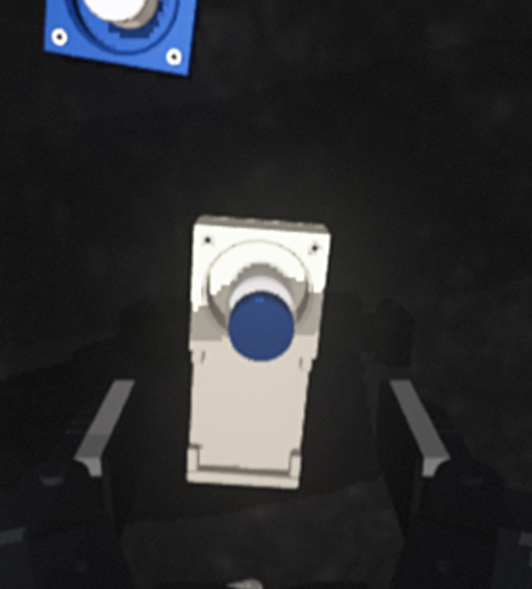

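Blue-capped vial stands in the white bore (262,320 in crop). Now to the tan slide.

Call:
move_arm --series '[{"jaw":60,"offset":[-1,0,0],"delta_rot":[0,0,0]},{"jaw":60,"offset":[-4,0,0],"delta_rot":[0,0,0]},{"jaw":60,"offset":[-7,-1,0],"delta_rot":[0,0,0]},{"jaw":60,"offset":[-13,-1,0],"delta_rot":[0,0,0.01]},{"jaw":60,"offset":[-20,-1,0],"delta_rot":[0,0,0]},{"jaw":60,"offset":[-25,-1,0],"delta_rot":[0,0,0.01]},{"jaw":60,"offset":[-30,-1,0],"delta_rot":[0,0,0]},{"jaw":60,"offset":[-35,-2,0],"delta_rot":[0,0,0.01]},{"jaw":60,"offset":[-38,-1,0],"delta_rot":[0,0,0.01]},{"jaw":60,"offset":[-39,-1,0],"delta_rot":[0,0,0.01]}]'

```text
time: 53.9
eef_pos: [481.9, -68.8, 109.5]
eef_rot: [0.725, 0.689, -0.0, -0.0]
ft_force: [0.8, 0.4, -0.3]
finger_gap: 59.9
```

Call:
move_arm --series '[{"jaw":60,"offset":[-40,-1,0],"delta_rot":[0,0,0.01]},{"jaw":60,"offset":[-38,0,0],"delta_rot":[0,0,0.01]},{"jaw":60,"offset":[-35,0,0],"delta_rot":[0,0,0]},{"jaw":60,"offset":[-30,1,0],"delta_rot":[0,0,0.01]},{"jaw":60,"offset":[-25,0,0],"delta_rot":[0,0,0.01]},{"jaw":60,"offset":[-20,0,0],"delta_rot":[0,0,0]},{"jaw":60,"offset":[-13,1,0],"delta_rot":[0,0,0]},{"jaw":60,"offset":[-7,0,0],"delta_rot":[0,0,0.01]},{"jaw":60,"offset":[-3,0,0],"delta_rot":[0,0,0]},{"jaw":60,"offset":[0,0,0],"delta_rot":[0,0,0]}]'

```text
time: 54.9
eef_pos: [469.0, -277.2, 109.6]
eef_rot: [0.741, 0.671, -0.0, -0.0]
ft_force: [-1.3, 0.5, 0.3]
finger_gap: 60.2
```

```bash
python3 - <<'E'
from plan import *
c=cam('wrist');im=snap('wrist','w28.png')
s=st()
V=im.max(2).astype(int);S=V-im.min(2).astype(int)
u,v=proj(c,(471,-277,11)); print(u,v)
rect(im,c,roi(int(u)-35,int(u)+35,int(v)-45,int(v)+45)&(S>60),'tan')
E
```

```text
54.95 [ 469.3 -276.7  109.6] -5.66 tilt [ 0. -0. -1.] F [-0.  -0.1 -0.2] gap 60.1 q [-0.35  0.38  0.97  1.86 -0.35  1.09  0.65]
320.0358618458006 202.0282012557086
tan area 893 [309 181  23  42]
  minrect [ 471.1 -276.9] [35.2 17.5] 85.1 centroid [ 471.1 -276.4   11. ]
```

View pics/w28.png

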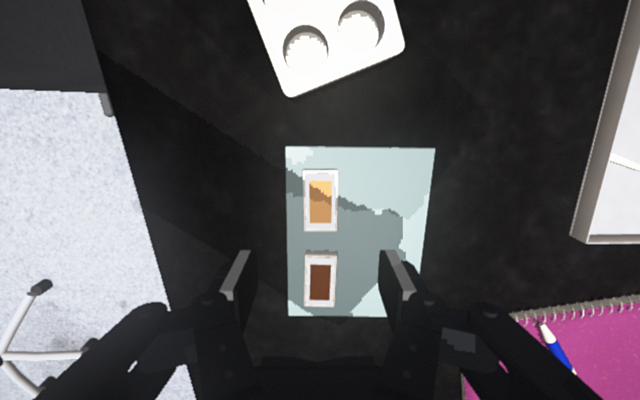

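Call:
move_arm --series '[{"jaw":46,"offset":[0,1,3],"delta_rot":[0,0,0]},{"jaw":46,"offset":[0,1,9],"delta_rot":[0,0,0]},{"jaw":46,"offset":[0,0,15],"delta_rot":[0,0,0]},{"jaw":46,"offset":[0,0,19],"delta_rot":[0,0,0]},{"jaw":46,"offset":[0,0,20],"delta_rot":[0,0,0]},{"jaw":46,"offset":[0,0,16],"delta_rot":[0,0,0]},{"jaw":46,"offset":[0,0,12],"delta_rot":[0,0,0]},{"jaw":46,"offset":[0,0,6],"delta_rot":[0,0,0]},{"jaw":46,"offset":[0,0,3],"delta_rot":[0,0,0]},{"jaw":46,"offset":[0,0,0],"delta_rot":[0,0,0]}]'

```text
time: 55.95
eef_pos: [471.5, -277.4, 6.8]
eef_rot: [0.741, 0.671, 0.0, 0.0]
ft_force: [1.0, -0.7, 0.2]
finger_gap: 46.2
```

```bash
python3 - <<'E'
from plan import *
im=snap('wrist','w29.png',(180,380,200,440),2.5)
s=st()
E
```

```text
56.0 [ 471.7 -277.5    7.1] -5.68 tilt [-0.     0.001 -1.   ] F [-0.7  0.3 -0.1] gap 45.6 q [-0.24  0.54  0.84  1.92 -0.51  0.91  0.76]
```

View pics/w29.png

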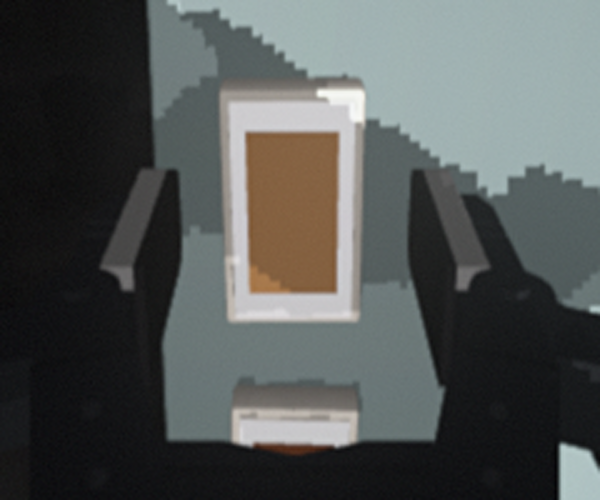

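Call:
move_arm --series '[{"jaw":46,"offset":[0,0,1.5],"delta_rot":[0,0,0]},{"jaw":44,"offset":[0,0,1],"delta_rot":[0,0,0]},{"jaw":40,"offset":[0,0,1],"delta_rot":[0,0,0]},{"jaw":34,"offset":[0,0,0],"delta_rot":[0,0,0]},{"jaw":28,"offset":[0,0,0],"delta_rot":[0,0,0]},{"jaw":22,"offset":[0,0,0],"delta_rot":[0,0,0]},{"jaw":20,"offset":[0,0,0],"delta_rot":[0,0,0]},{"jaw":20,"offset":[0,0,0],"delta_rot":[0,0,0]},{"jaw":20,"offset":[0,0,0],"delta_rot":[0,0,0]},{"jaw":20,"offset":[0,0,0],"delta_rot":[0,0,0]}]'

```text
time: 57.0
eef_pos: [471.5, -277.3, 3.5]
eef_rot: [0.741, 0.671, 0.0, -0.0]
ft_force: [-2.0, 1.1, 6.1]
finger_gap: 26.3
```

Call:
move_arm --series '[{"jaw":20,"offset":[0,0,-1],"delta_rot":[0,0,0]},{"jaw":20,"offset":[0,0,-3],"delta_rot":[0,0,0]},{"jaw":20,"offset":[0,0,-6],"delta_rot":[0,0,0]},{"jaw":20,"offset":[0,0,-10],"delta_rot":[0,0,0]},{"jaw":20,"offset":[0,0,-15],"delta_rot":[0,0,0]},{"jaw":20,"offset":[0,0,-20],"delta_rot":[0,0,0]},{"jaw":20,"offset":[0,0,-20],"delta_rot":[0,0,0]},{"jaw":20,"offset":[0,0,-12],"delta_rot":[0,0,0]},{"jaw":20,"offset":[0,0,-4],"delta_rot":[0,0,0]},{"jaw":20,"offset":[0,0,-1],"delta_rot":[0,0,0]}]'

```text
time: 58.0
eef_pos: [471.6, -277.2, 95.6]
eef_rot: [0.741, 0.671, 0.0, 0.0]
ft_force: [0.1, 0.3, -0.8]
finger_gap: 26.2
```

```bash
python3 - <<'E'
from plan import *
im=snap('wrist','w30.png',(180,380,200,440),2.5)
s=st()
p,y=plan([(490.3,84.3,95,-4.9,20)],20)
E
```

```text
58.05 [ 471.4 -277.1   95.2] -5.65 tilt [ 0. -0. -1.] F [ 0.4 -0.2  0.3] gap 26.3 q [-0.34  0.41  0.95  1.87 -0.38  1.06  0.67]
end [490.   84.8  95.2] -5.08 rows 20
[{"jaw":20,"offset":[0,0,0],"delta_rot":[0,0,-0.0]},{"jaw":20,"offset":[3,0,0],"delta_rot":[0,0,-0.0]},{"jaw":20,"offset":[7,0,0],"delta_rot":[0,0,-0.0]},{"jaw":20,"offset":[11,-1,0],"delta_rot":[0,0,-0.0]},{"jaw":20,"offset":[16,-1,0],"delta_rot":[0,0,-0.0]},{"jaw":20,"offset":[22,-1,0],"delta_rot":[0,0,-0.0]},{"jaw":20,"offset":[26,-1,0],"delta_rot":[0,0,-0.0]},{"jaw":20,"offset":[30,-1,0],"delta_rot":[0,0,-0.0]},{"jaw":20,"offset":[32,-2,0],"delta_rot":[0,0,-0.01]},{"jaw":20,"offset":[34,-1,0],"delta_rot":[0,0,0.0]}]
[{"jaw":20,"offset":[33,-1,0],"delta_rot":[0,0,0.0]},{"jaw":20,"offset":[33,-1,0],"delta_rot":[0,0,0.0]},{"jaw":20,"offset":[30,-2,0],"delta_rot":[0,0,-0.0]},{"jaw":20,"offset":[26,-1,0],"delta_rot":[0,0,-0.0]},{"jaw":20,"offset":[21,0,0],"delta_rot":[0,0,-0.0]},{"jaw":20,"offset":[17,-1,0],"delta_rot":[0,0,-0.0]},{"jaw":20,"offset":[11,0,0],"delta_rot":[0,0,-0.0]},{"jaw":20,"offset":[6,-1,0],"delta_rot":[0,0,-0.0]},{"jaw":20,"offset":[3,0,0],"delta_rot":[0,0,-0.0]},{"jaw":20,"offset":[1,0,0],"delta_rot":[0,0,-0.0]}]
```

View pics/w30.png

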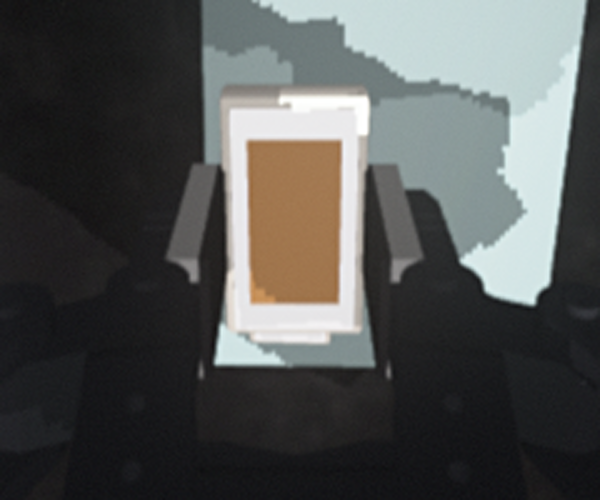

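Call:
move_arm --series '[{"jaw":20,"offset":[1,0,0],"delta_rot":[0,0,0]},{"jaw":20,"offset":[3,0,0],"delta_rot":[0,0,0]},{"jaw":20,"offset":[7,0,0],"delta_rot":[0,0,0]},{"jaw":20,"offset":[11,-1,0],"delta_rot":[0,0,0]},{"jaw":20,"offset":[16,-1,0],"delta_rot":[0,0,0]},{"jaw":20,"offset":[22,-1,0],"delta_rot":[0,0,0]},{"jaw":20,"offset":[26,-1,0],"delta_rot":[0,0,0]},{"jaw":20,"offset":[30,-1,0],"delta_rot":[0,0,0]},{"jaw":20,"offset":[32,-2,0],"delta_rot":[0,0,-0.01]},{"jaw":20,"offset":[34,-1,0],"delta_rot":[0,0,0]}]'

```text
time: 59.05
eef_pos: [480.7, -93.4, 95.2]
eef_rot: [0.738, 0.675, 0.0, -0.0]
ft_force: [1.4, 0.4, -0.5]
finger_gap: 26.5
```

Call:
move_arm --series '[{"jaw":20,"offset":[33,-1,0],"delta_rot":[0,0,0]},{"jaw":20,"offset":[33,-1,0],"delta_rot":[0,0,0]},{"jaw":20,"offset":[30,-2,0],"delta_rot":[0,0,0]},{"jaw":20,"offset":[26,-1,0],"delta_rot":[0,0,0]},{"jaw":20,"offset":[21,0,0],"delta_rot":[0,0,0]},{"jaw":20,"offset":[17,-1,0],"delta_rot":[0,0,0]},{"jaw":20,"offset":[11,0,0],"delta_rot":[0,0,0]},{"jaw":20,"offset":[6,-1,0],"delta_rot":[0,0,0]},{"jaw":20,"offset":[2,0,0],"delta_rot":[0,0,0]},{"jaw":20,"offset":[0,0,0],"delta_rot":[0,0,0]}]'

```text
time: 60.05
eef_pos: [490.0, 83.1, 95.3]
eef_rot: [0.738, 0.675, -0.0, 0.0]
ft_force: [0.6, -0.3, 0.8]
finger_gap: 26.6
```

Call:
move_arm --series '[{"jaw":20,"offset":[0,0,2],"delta_rot":[0,0,0]},{"jaw":20,"offset":[0,0,6],"delta_rot":[0,0,0]},{"jaw":20,"offset":[0,0,10],"delta_rot":[0,0,0]},{"jaw":20,"offset":[0,0,14],"delta_rot":[0,0,0]},{"jaw":20,"offset":[0,0,14],"delta_rot":[0,0,0]},{"jaw":20,"offset":[0,0,10],"delta_rot":[0,0,0]},{"jaw":20,"offset":[0,0,6],"delta_rot":[0,0,0]},{"jaw":20,"offset":[0,0,3],"delta_rot":[0,0,0]},{"jaw":20,"offset":[0,0,0],"delta_rot":[0,0,0]},{"jaw":20,"offset":[0,0,0],"delta_rot":[0,0,0]}]'

```text
time: 61.05
eef_pos: [490.3, 83.6, 30.6]
eef_rot: [0.738, 0.675, 0.0, 0.0]
ft_force: [0.5, -0.4, -0.9]
finger_gap: 26.4
```

```bash
python3 - <<'E'
from plan import *
im=snap('wrist','w31.png',(100,380,180,460),2)
s=st()
E
```

```text
61.1 [490.4  83.6  30.7] -5.1 tilt [ 0.     0.001 -1.   ] F [0.3 0.5 0. ] gap 26.6 q [-0.98  0.36  0.83  2.03 -0.35  0.89 -0.05]
```

View pics/w31.png

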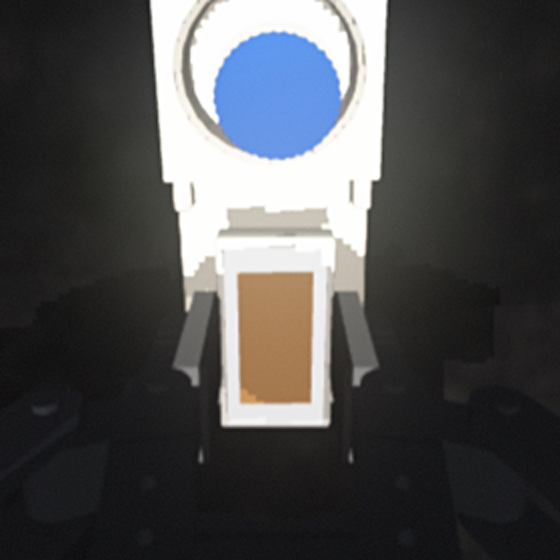

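Call:
move_arm --series '[{"jaw":20,"offset":[0.5,0,1],"delta_rot":[0,0,0]},{"jaw":20,"offset":[0,0,4],"delta_rot":[0,0,0]},{"jaw":20,"offset":[0,0,6],"delta_rot":[0,0,0]},{"jaw":20,"offset":[0,0,6],"delta_rot":[0,0,0]},{"jaw":20,"offset":[0,0,3],"delta_rot":[0,0,0]},{"jaw":20,"offset":[0,0,2],"delta_rot":[0,0,0]},{"jaw":20,"offset":[0,0,1],"delta_rot":[0,0,0]},{"jaw":20,"offset":[0,0,1],"delta_rot":[0,0,0]},{"jaw":20,"offset":[0,0,0],"delta_rot":[0,0,0]},{"jaw":20,"offset":[0,0,0],"delta_rot":[0,0,0]}]'

```text
time: 62.1
eef_pos: [490.2, 84.0, 6.4]
eef_rot: [0.738, 0.675, 0.0, 0.0]
ft_force: [0.2, -0.2, -0.0]
finger_gap: 26.7
```

```bash
python3 - <<'E'
from plan import *
im=snap('wrist','w32.png',(100,380,180,460),2)
s=st()
E
```

```text
62.15 [490.2  84.    6.4] -5.1 tilt [ 0.  0. -1.] F [-1.  -0.2 -0.3] gap 26.2 q [-0.95  0.41  0.8   2.05 -0.39  0.84 -0.02]
```

View pics/w32.png

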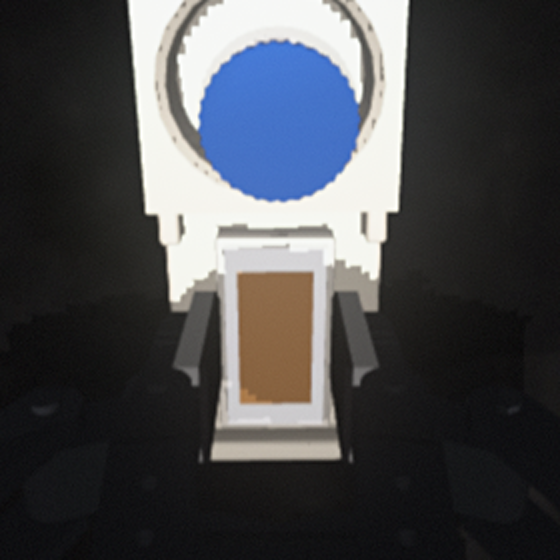

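Call:
move_arm --series '[{"jaw":20,"offset":[0,0,1],"delta_rot":[0,0,0]},{"jaw":20,"offset":[0,0,0.5],"delta_rot":[0,0,0]},{"jaw":20,"offset":[0,0,0.5],"delta_rot":[0,0,0]},{"jaw":20,"offset":[0,0,0.5],"delta_rot":[0,0,0]},{"jaw":20,"offset":[0,0,0.5],"delta_rot":[0,0,0]},{"jaw":20,"offset":[0,0,0],"delta_rot":[0,0,0]},{"jaw":20,"offset":[0,0,0],"delta_rot":[0,0,0]},{"jaw":20,"offset":[0,0,0],"delta_rot":[0,0,0]},{"jaw":20,"offset":[0,0,0],"delta_rot":[0,0,0]},{"jaw":20,"offset":[0,0,0],"delta_rot":[0,0,0]}]'

```text
time: 63.15
eef_pos: [490.1, 84.1, 4.4]
eef_rot: [0.738, 0.675, 0.0, -0.001]
ft_force: [-9.4, -0.4, 23.1]
finger_gap: 26.7
```

Call:
move_arm --series '[{"jaw":26,"offset":[0,0,0],"delta_rot":[0,0,0]},{"jaw":29,"offset":[0,0,0],"delta_rot":[0,0,0]},{"jaw":32,"offset":[0,0,0],"delta_rot":[0,0,0]},{"jaw":36,"offset":[0,0,0],"delta_rot":[0,0,0]},{"jaw":42,"offset":[0,0,0],"delta_rot":[0,0,0]},{"jaw":42,"offset":[0,0,0],"delta_rot":[0,0,0]},{"jaw":44,"offset":[0,0,-2],"delta_rot":[0,0,0]},{"jaw":44,"offset":[0,0,-6],"delta_rot":[0,0,0]},{"jaw":44,"offset":[0,0,-12],"delta_rot":[0,0,0]},{"jaw":50,"offset":[0,0,-16],"delta_rot":[0,0,0]}]'

```text
time: 64.15
eef_pos: [489.9, 83.8, 40.1]
eef_rot: [0.738, 0.675, -0.0, -0.0]
ft_force: [0.7, 0.8, -0.2]
finger_gap: 49.8
```

Call:
move_arm --series '[{"jaw":60,"offset":[0,0,-20],"delta_rot":[0,0,0]},{"jaw":60,"offset":[0,0,-20],"delta_rot":[0,0,0]},{"jaw":60,"offset":[0,0,-20],"delta_rot":[0,0,0]},{"jaw":60,"offset":[-5,0,-20],"delta_rot":[0,0,0]},{"jaw":60,"offset":[-10,0,-20],"delta_rot":[0,0,0]},{"jaw":60,"offset":[-10,0,-20],"delta_rot":[0,0,0]},{"jaw":60,"offset":[-5,0,-15],"delta_rot":[0,0,0]},{"jaw":60,"offset":[0,0,-8],"delta_rot":[0,0,0]},{"jaw":60,"offset":[0,0,-3],"delta_rot":[0,0,0]},{"jaw":60,"offset":[0,0,0],"delta_rot":[0,0,0]}]'

```text
time: 65.15
eef_pos: [487.4, 54.6, 185.4]
eef_rot: [0.738, 0.675, 0.0, -0.0]
ft_force: [0.1, -0.1, -0.1]
finger_gap: 60.0
```

```bash
python3 - <<'E'
from plan import *
im=snap('wrist','w33.png');snap('side','s33.png',(120,360,220,400),2.4);snap('top','t33.png',(140,280,160,460),2.6)
s=st()
E
```

```text
65.3 [487.   54.3 184.6] -5.07 tilt [-0.001 -0.001 -1.   ] F [ 0.5 -0.  -0.3] gap 60.0 q [-1.12  0.06  0.96  1.91 -0.05  1.2  -0.23]
```

View pics/w33.png

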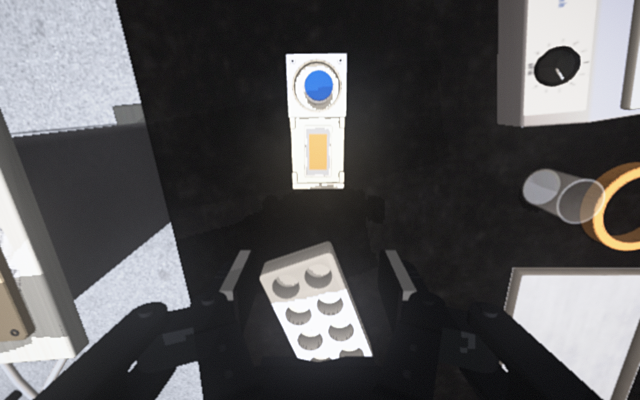

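View pics/s33.png

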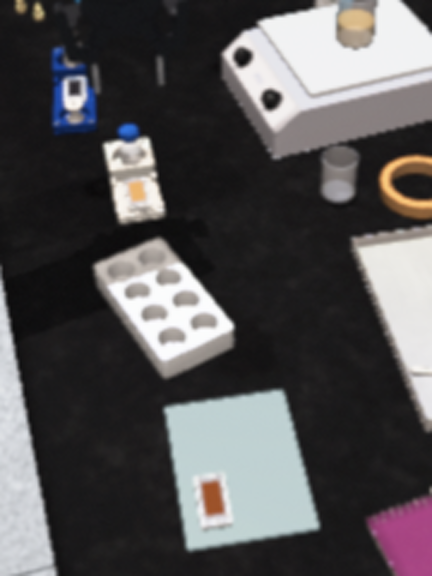

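View pics/t33.png

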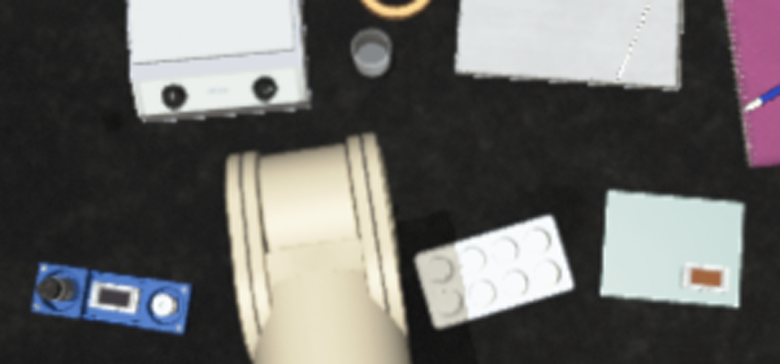

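```bash
python3 - <<'E'
import cv2
im=cv2.imread('pics/w33.png'); cv2.imwrite('pics/w33b.png',cv2.convertScaleAbs(cv2.resize(im[45:200,270:370],None,fx=3.8,fy=3.8,interpolation=cv2.INTER_CUBIC),alpha=0.8))
E
```

```text
(no output)
```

View pics/w33b.png

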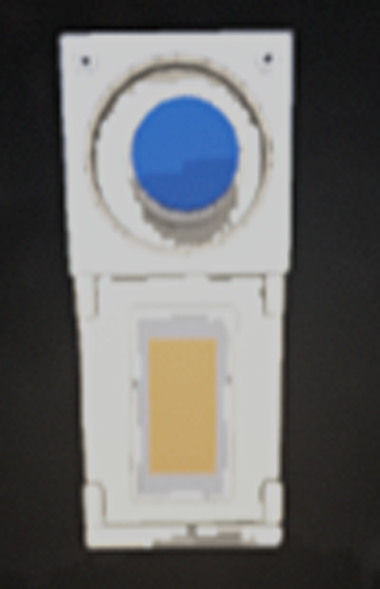

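Tan slide lies flat within the stops (centre about (183,405) in the crop), and the vial stands upright in the bore. Handing in.

```bash
python3 - <<'E'
from workcell import close_job
print(close_job())
E
```

```text
the job is handed in; nothing more can be done
None
```

Both kits are made up and the job was handed in at about 65 s, well inside the 128 s limit.

**Placed, in the order listed:**
- **Blue carrier:** the black-capped vial, the black slide and the nozzle.
- **White carrier:** the blue-capped vial and the tan slide.

I lowered each piece slowly before opening the fingers. The two vials and the tan slide registered contact first. The black slide and nozzle showed none, so each was let go at its expected floor height.

**Last checks:** the final wrist, side and top pictures show both vials and the nozzle upright in their bores. Both slides lie flat between the corner stops, coating up and lengthwise. The brown slide and the beaker look unmoved, and the gripper was clear of everything at z = 185 mm.

**What disagreed or was corrected:**
- **Finger gap:** it read 1.5–3 mm under the true widths, for example 25 mm on the 28 mm vials. I judged every grasp by picture.
- **Rack position:** my first wrist reading of the rack was about 8 mm off, because I had picked cap sides instead of tops. It was re-measured before the first grasp.
- **Nozzle grip:** my first grip was too low for its bore block. I set it down and re-gripped it 8 mm higher before moving it.
- **Tan slide force:** the tan slide was pressed down with about 23 N on contact, more than the 5–6 N for the vials, but well under the limits.

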